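Take the ball-foot spot lamp out of its curved rail and put it away

ROBOT

A 6-joint arm with a two-finger parallel gripper is mounted at the origin on the work surface. World frame = base frame: x ahead of the robot, y to its left, z up, the work surface at z = 0. Lengths are in m, angles in degrees, forces in N, time in s.
With the tool pointing down it reaches from about 0.25 to 0.725 m from the base axis. Payload 9.7 kg.
Tool frame: the origin (TCP) lies where the fingers leave the gripper's body, on its centre line; the fingertips stand 73 mm ahead of it and the grasp point (between the pads) lies 54 mm ahead of it; y points along the fingers, x is the direction in which the jaws open and shut, and the axes are right-handed (so a half turn about y gives the same grasp; the last joint's range is limited). The gripper opens to 85 mm and grips with 20 to 120 N. Pads are 22 mm wide; open, the fingers measure 114 mm over their backs; the gripper's body (76 mm by 85 mm) begins 54 mm behind the grasp point. The pads swing forward as they close: fully open they stand 13 mm farther back than shut.
Start: joints at [76.662, 4.979, 10.078, 95.1, 0, 90], TCP at [0.127, 0.535, 0.304] pointing down, gripper open.
Joint ranges: [-179.16, 179.16], [-48.56, 103.87], [-65.8, 70.77], [-126.05, 130.52], [-82.76, 87.17], [-180, 180]. Speed limits (degrees/s): [127.2, 127.2, 147.25, 180, 180, 180].

INTERFACE

Orientations are given as [roll, pitch, yaw] about the fixed x, y, z axes, in that order (R = Rz(yaw) Ry(pitch) Rx(roll)).
In Python, from workcell import sensors, imaging, bot, models gives the robot as it stands.
- The arm moves only by the tool arm_command, never from a script. Its argument "rows" is one flat list of numbers, 7 for each row, row after row: the shift along the tool's x, y, z in cm, then the turn, a rotation vector about the tool's x, y, z in degrees, then the gripper's target within -1 to 1 (fully open at 1, half-way at 0, shut at -1). A call has 1 to 12 rows; each row is the pose to reach, as a shift and turn from the pose commanded when the call began, along the tool's axes at that moment; what a row does not reach only later rows make up. A row lasts 1/12 s, in which the tool goes at most 41.7 mm and 7.16 degrees, less where a joint would pass 70% of its speed; a pose out of reach is approached as far as the arm can. A call with a gripper value outside its range is refused whole. The fingers move at their own pace and stop on an object; "force" is the grip in N (left out, the last holds). Time passes only in rows, so rows that repeat a pose let the fingers close. It gives the time, the measured TCP pose, the force and the opening at its end, in the units of the state.
- sensors.get_obs(): the state, without advancing time (a new reading comes with each control period).
- imaging.camera(name): name is "scene" or "top"; returns a dict with "pixels" (400x640x3 uint8, blue, green, red), "z_map" (400x640 float32, m along the optical axis (not along the pixel's ray), 0 where there is no reading), "camera_matrix" (3x3 intrinsics, pixels), "world_from_camera" (4x4, takes a point from camera to world coordinates). Camera axes: x right, y up, looking along -z (the intrinsics and any distortion apply to the point x, -y, -z); pixel columns grow to the right and rows downward; lengths in m; the calibration is good to about 2 mm. A picture is of the moment at which its call begins.
- bot.job_done(): hands the job in, once; it reports no verdict.
Trained networks look in the newest picture that a camera, given by its name, has taken for a name from the list of things; names that differ only in an ending like _2 or _b are one class to them, and where a whole thing is asked for, a point or a joint stands for the part that bears it (a point fixed in the world has none). Each returns a list of dicts, best first, with "conf" (0 to 1); they miss things now and then, are a little off and sometimes report something else, mostly with a low value. They report only what shows in the picture. A call takes as long as a camera call. They do not tell look-alikes from the thing itself.
- models.search_frame(thing, camera): "extent" ([centre column, centre row, width, height] in pixels, round what is visible of it).
- models.spot_point(thing, camera): "location" ([column, row] in pixels: a listed point, or the origin of a listed thing).
The state is a dict: "time": time; "q": joint angles; "qd": joint speeds; "joint_efforts": joint torques, N m; "ee_pos": TCP position; "tcp_rot": TCP orientation; "wrist_force": force on the tool from outside, world axes, zero at the start; "torque": the same for the moment, N m; "opening": finger opening in m.
Only numpy, scipy, OpenCV 4.12 (cv2) and the standard library are available. Lean on these libraries where they do the work, as an engineer would, in place of code of your own. Each camera call takes 0.05 s, during which the arm holds its last target.

TASK

Push the red spot lamp round the curved guide rail to the exit gap, feel for the gap and lift the lamp's ball foot out there without dropping the lamp. Lay the lamp on its side on the blue mat and let go of it, then take it again across its body and lay it in the white cradle, ball between the two cheeks and body flat on the cradle's base, and let go. Leave the specimen dish, vial, jar and can standing where they are.

Things in the scene. Friction and masses are not known exactly. Their poses are not given: they have to be found in the camera images.
- spot: Red spot lamp, 150 g: square body 28 x 28 x 45 mm, 10 mm neck, 26 mm steel ball foot. Origin: ball centre; z runs from the ball along the lamp, the body spanning 20 to 65 mm along it; x, y are square to the body's side faces. It starts upright in the rail's first straight, ball centre 20 mm above the work surface, at any yaw, free to turn. Lying on a side face, the ball hangs 1 mm clear.
- track: Fixed aluminium rail, 44 mm wide, 40 mm high, origin on the work surface, z up. The slot's centre line in its frame (mm): straight from (-95,-90) to (-20,-90), where the lamp starts; quarter circle of radius 90 about (-20,0) to (70,0); straight along +y to an end wall at y = 112. A round grey stage at (-20,0), 100 mm wide, 20 mm high, carries the dish.
- rail_slot (a point): Start of the bend, on top of the rail (40 mm above the work surface), mid slot; axes as the rail's. The rail is a channel, 34 mm wide inside, floor at 5 mm height, under two 5 mm lips that leave a 16 mm slot for the neck. The lamp's body rides on the lips, the ball under them: lifted about 4.5 mm, the ball jams against the lips.
- rail_exit (a point): Point on top of the rail, mid slot of the last straight, at (70,60,40) mm of the rail; axes as the rail's. Here the lips are a brass cover plate set by hand, with an exit gap 36 mm long and 34 mm wide where the ball lifts straight out. The gap's centre is anywhere within 15 mm of this point along the rail's y, not measured: feel for it. A lamp let go over it sinks 2 mm.
- mat: Fixed blue mat, 120 x 120 mm, 3 mm thick. Origin at the centre of its underside, on the work surface. It lies at one side of the rail, the cradle at the other (either way round).
- cradle: Fixed white cradle: base 122 mm (x) by 60 mm (y), 8 mm thick; origin at the centre of its underside, on the work surface. At its +x end two cheeks (x 26 to 54 mm), 32 mm apart inside, and an end wall (inner face x = 56 mm), all 30 mm high from the work surface. The lamp lies along x, ball at the +x end; room for fingers beside its body.
- cradle_seat (a point): Where the ball's centre belongs in the cradle: midway between the cheeks, 40 mm along the cradle's x axis from its origin and 22 mm above the work surface. Axes as the cradle's; the lamp's z axis must then point along the cradle's -x.
- dish: White specimen dish, 60 mm wide, 14 mm high, standing loose on the round stage inside the rail's bend. Origin at the centre of its underside. Bystander.
- vial: White plastic vial, 28 mm wide, 55 mm high, standing. Origin at the centre of its underside. Bystander.
- jar: Glass jar with steel lid, 64 mm wide, 75 mm high, standing. Origin at the centre of its underside. Bystander.
- can: Plain aluminium can, 60 mm wide, 100 mm high, standing. Origin at the centre of its underside. Bystander.
Things that resemble listed ones, but are neither listed nor needed, are in the scene too. Of the things like the spot, leave any that is yellow; of the rest the larger one is meant. What is shaped like the mat but green is not meant.

How it is judged:
By the outcome, as a careful person would: the job done as asked, in the order asked, and still so for the second after the job is handed in, with the robot touching nothing.
It also fails if it takes over 64 s, if anything falls off the work surface, if the arm or the gripper's body presses on something with over 40 N, if the wrist force passes 120 N, or if a joint passes its speed limit or range.

## Working session

There is one attempt and no reset: what is moved stays moved. The work goes in short steps, Python scripts to look and compute and a tool call to move; the robot and the scene stay as the last step left them, time stands still between calls to the robot, and variables do not carry over. Pictures are saved under pics/ and viewed, and the job is handed in when it is done.

Besides the shell and the picture viewer there is one more tool, called by a JSON object that holds its "fn" and its "kwargs", one argument or row to a line. arm_command: Moves the arm, as the interface text tells. Its arguments: {"type":"object","properties":{"rows":{"type":"array","items":{"type":"number"}},"force":{"type":"number"}},"required":["rows"]}

```bash
ls; mkdir -p pics
python3 - <<'E'
from workcell import sensors, imaging, bot, models
import cv2
print(sensors.get_obs())
for c in ("scene","top"):
    d=imaging.camera(c); cv2.imwrite(f"pics/{c}0.png",d["pixels"]); print(c,d["camera_matrix"],d["world_from_camera"])
    for t in ["spot","track","rail_slot","rail_exit","mat","cradle","cradle_seat","dish","vial","jar","can"]:
        print(t,[(round(r["conf"],2),[round(float(x)) for x in r["location"]]) for r in models.spot_point(t,c)],
          [(round(r["conf"],2),[round(float(x)) for x in r["extent"]]) for r in models.search_frame(t,c)] if t not in("rail_slot","rail_exit","cradle_seat") else "")
print(sensors.get_obs()["time"])
E
```

```text
pics
{'time': 0.0, 'q': array([7.66625578e+01, 5.01073512e+00, 1.00338115e+01, 9.50979445e+01,
       2.80194606e-04, 8.99977411e+01]), 'qd': array([-0.00372471,  0.01495884, -0.00036595, -0.06777076,  0.06848132,
       -0.02845192]), 'joint_efforts': array([-3.98313796e-04, -5.20394933e+01,  4.64798677e+01,  1.65694073e-02,
       -4.92892366e-05,  4.68901419e-06]), 'ee_pos': array([0.12684684, 0.53504243, 0.30318074]), 'tcp_rot': array([-8.99997169e+01,  7.48680383e-02,  7.66648167e+01]), 'wrist_force': array([0.10573415, 0.08412274, 0.51516607]), 'torque': array([-0.03158009, -0.00838793, -0.01350743]), 'opening': 0.08536197558538389}
scene [[434.97626484   0.         329.28777967]
 [  0.         434.97626484 197.73158278]
 [  0.           0.           1.        ]] [[-0.77482073 -0.35649699  0.52207541  1.08048034]
 [ 0.63193334 -0.4598774   0.62383734  0.63822983]
 [ 0.01769455  0.81327896  0.58160488  0.61772086]
 [ 0.          0.          0.          1.        ]]
spot [(0.73, [295, 183]), (0.61, [312, 158]), (0.49, [334, 173])] [(0.81, [295, 168, 16, 23]), (0.74, [336, 164, 10
[... 973 characters left out ...]
04]), (0.54, [401, 238]), (0.4, [375, 241])] [(0.47, [377, 244, 10, 7]), (0.43, [379, 203, 14, 15])]
track [(0.87, [341, 199])] [(0.61, [346, 195, 92, 67])]
rail_slot [(0.6, [380, 198])] 
rail_exit [(0.97, [319, 173]), (0.38, [218, 207]), (0.23, [377, 204])] 
mat [(0.79, [202, 274]), (0.61, [221, 207])] [(0.9, [221, 208, 49, 50]), (0.75, [203, 276, 55, 53]), (0.58, [285, 262, 15, 10])]
cradle [(0.97, [442, 216])] [(0.66, [443, 214, 35, 46])]
cradle_seat [(0.89, [445, 201])] 
dish [(0.83, [342, 203])] [(0.88, [348, 204, 19, 22])]
vial [(0.38, [286, 262])] [(0.46, [287, 261, 13, 11])]
jar [(0.7, [244, 148])] [(0.57, [246, 147, 24, 29])]
can [(0.82, [444, 147])] [(0.67, [449, 143, 26, 37])]
2.0
```

Run:
```python
import cv2
a=cv2.imread("pics/scene0.png"); b=cv2.imread("pics/top0.png")
cv2.imwrite("pics/s_crop.png",cv2.resize(a[120:340,180:500],None,fx=2.5,fy=2.5,interpolation=cv2.INTER_CUBIC))
cv2.imwrite("pics/t_crop.png",cv2.resize(b[110:310,180:480],None,fx=2.6,fy=2.6,interpolation=cv2.INTER_CUBIC))
```

```text
(no output)
```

View pics/s_crop.png

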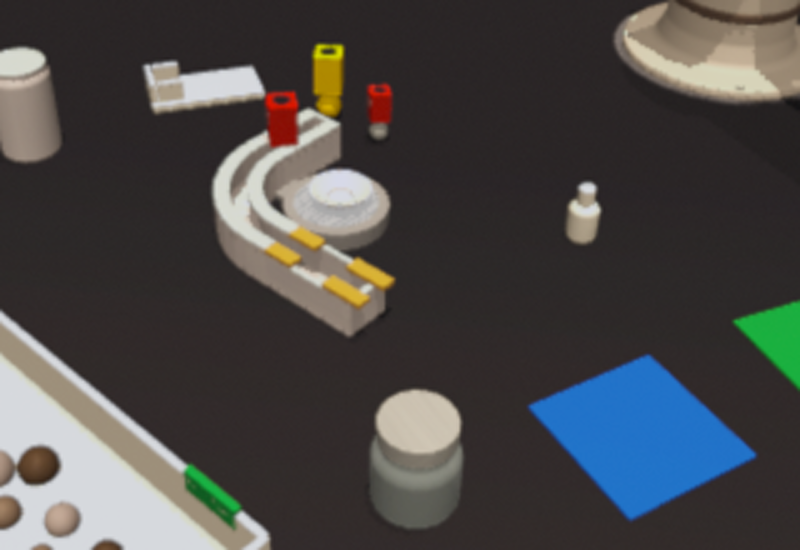

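View pics/t_crop.png

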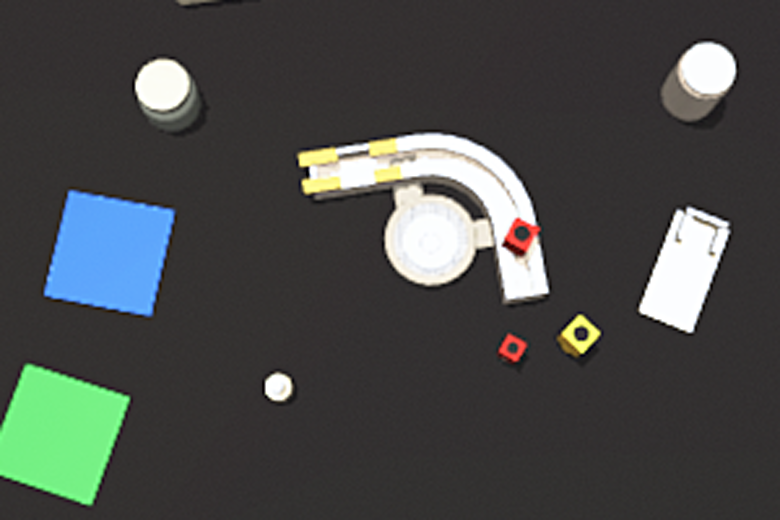

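View pics/scene0.png

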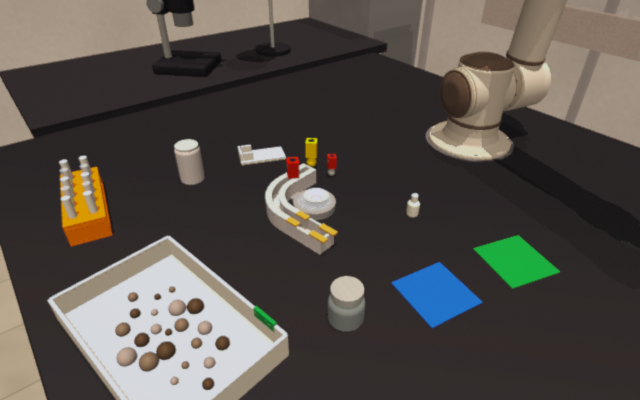

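```bash
cat > h.py <<'E'
import numpy as np, cv2
from workcell import sensors, imaging, bot, models
def cloud(d):
    K=d["camera_matrix"];T=d["world_from_camera"];z=d["z_map"]
    v,u=np.mgrid[0:z.shape[0],0:z.shape[1]]
    p=np.stack([(u-K[0,2])/K[0,0]*z,-(v-K[1,2])/K[1,1]*z,-z],-1)
    w=p@T[:3,:3].T+T[:3,3]; w[z<=0]=np.nan; return w
def proj(d,P):
    K=d["camera_matrix"];T=d["world_from_camera"]
    c=(np.atleast_2d(P)-T[:3,3])@T[:3,:3]
    return np.stack([K[0,0]*c[:,0]/-c[:,2]+K[0,2],K[1,1]*-c[:,1]/-c[:,2]+K[1,2]],-1)
def ray(d,uv,zw):
    K=d["camera_matrix"];T=d["world_from_camera"]
    uv=np.atleast_2d(uv).astype(float)
    r=np.stack([(uv[:,0]-K[0,2])/K[0,0],-(uv[:,1]-K[1,2])/K[1,1],-np.ones(len(uv))],-1)@T[:3,:3].T
    s=(zw-T[2,3])/r[:,2]; return T[:3,3]+r*s[:,None]
E
python3 - <<'E'
from h import *
import pickle
D={c:imaging.camera(c) for c in("scene","top")}
pickle.dump(D,open("D0.pkl","wb"))
for c,d in D.items():
    w=cloud(d); print(c)
    hsv=cv2.cvtColor(d["pixels"],cv2.COLOR_BGR2HSV)
    tab=w[(hsv[...,2]<60)&np.isfinite(w[...,2])&(abs(w[...,2])<.03)&(w[...,0]>.3)&(w[...,0]<.8)&(abs(w[...,1])<.4)]
    print("table z",np.median(tab[:,2]),tab[:,2].std())
    A=np.c_[tab[:,:2],np.ones(len(tab))]; print("plane",np.linalg.lstsq(A,tab[:,2],rcond=None)[0])
    for n,m in dict(blue=(hsv[...,0]>95)&(hsv[...,0]<120)&(hsv[...,1]>150)&(hsv[...,2]>120),
        red=((hsv[...,0]<8)|(hsv[...,0]>172))&(hsv[...,1]>150)&(hsv[...,2]>70),
        brass=(hsv[...,0]>18)&(hsv[...,0]<32)&(hsv[...,1]>100)&(hsv[...,2]>120)).items():
        k,l,s,ce=cv2.connectedComponentsWithStats(m.astype(np.uint8))
        for i in range(1,k):
            if s[i,4]>6:
                q=w[l==i]; print(n,s[i],"ctr",np.nanmean(q,0).round(4),"zmax",np.nanmax(q[:,2]).round(3), np.nanmedian(q[:,2]).round(3))
E
```

```text
scene
table z 0.001033289549466354 0.0011114739020153658
plane [-0.00065974  0.00016988  0.00140985]
blue [ 392  262   90   66 3167] ctr [0.5661 0.3393 0.004 ] zmax 0.007 0.004
red [327 153  10  16 146] ctr [ 0.4589 -0.0985  0.0452] zmax 0.061 0.047
red [286 156  14  23 246] ctr [ 0.575  -0.1067  0.0667] zmax 0.088 0.071
brass [305 138  12  28 272] ctr [ 0.4757 -0.1639  0.0503] zmax 0.081 0.053
brass [  61  167   45   60 1056] ctr [ 1.001  -0.2917  0.0513] zmax 0.073 0.052
brass [ 61 192   2   4   8] ctr [ 1.0339 -0.339   0.0562] zmax 0.091 0.052
brass [296 211  14   9  69] ctr [0.6479 0.0329 0.0405] zmax 0.044 0.041
brass [286 217  14   9  74] ctr [0.6767 0.0373 0.0398] zmax 0.043 0.04
brass [319 223  19  13 113] ctr [0.6344 0.1028 0.0395] zmax 0.043 0.04
brass [309 230  19  13 114] ctr [0.665  0.1079 0.0402] zmax 0.043 0.041
top
table z 0.0007808933717069477 0.0030980794743814457
plane [0.0001094  0.00049777 0.00075457]
blue [ 197  183   50   49 1759] ctr [0.5622 0.3365 0.004 ] zmax 0.017 0.004
red [374 194  14  14  83] ctr [ 0.571  -0.1072  0.0802] zmax 0.092 0.085
red [371 238  12  11  66] ctr [ 0.4586 -0.1017  0.0454] zmax 0.064 0.058
brass [ 412   41   78   39 1157] ctr [ 0.9973 -0.3162  0.0526] zmax 0.101 0.052
brass [322 163  11   7  57] ctr [0.6785 0.038  0.0344] zmax 0.046 0.04
brass [294 167  16   7  78] ctr [0.6667 0.1086 0.0337] zmax 0.046 0.04
brass [324 174  10   7  45] ctr [0.6457 0.0311 0.0403] zmax 0.045 0.04
brass [296 178  15   7  71] ctr [0.6336 0.1046 0.0391] zmax 0.046 0.04
brass [395 231  15  15 102] ctr [ 0.4696 -0.1678  0.0666] zmax 0.085 0.077
```

```bash
cat > fit.py <<'E'
from h import *
import pickle
from scipy.optimize import least_squares, minimize
D=pickle.load(open("D0.pkl","rb"))
# centreline in track frame (mm)
def dist(p):
    x,y=p[:,0],p[:,1]
    s1=np.where(x<-20,np.abs(y+90),1e9); 
    r=np.hypot(x+20,y); s2=np.where((x>=-20)&(y<=0),np.abs(r-90),1e9)
    s3=np.where(y>0,np.abs(x-70),1e9)
    return np.minimum(np.minimum(s1,s2),s3)
for c,d in D.items():
    w=cloud(d).reshape(-1,3)
    f=w[(abs(w[:,2]-.0405)<.004)&(w[:,0]>.5)&(w[:,0]<.72)&(w[:,1]>-.17)&(w[:,1]<.17)]
    # image: also pixels whose top-plane ray lands there
    def tf(q,p):
        a=q[2]; R=np.array([[np.cos(a),-np.sin(a)],[np.sin(a),np.cos(a)]]); return (p-q[:2])@R*1000
    def cost(q):
        t=tf(q,f[:,:2]); dd=dist(t)
        k=np.minimum(np.maximum(dd-21.5,0),8)**2
        k=k+np.minimum(np.maximum(8-dd,0),8)**2*.5
        k=k+np.minimum(np.maximum(t[:,1]-117,0),8)**2*5+np.minimum(np.maximum(-95-t[:,0],0),8)**2*5
        return k.mean()
    best=None
    for a in np.radians([5,10,15]):
        r=minimize(cost,[.6,.02,a],method="Nelder-Mead",options=dict(maxiter=2000,xatol=1e-5,fatol=1e-6,initial_simplex=[[.6,.02,a],[.63,.02,a],[.6,-.01,a],[.61,.01,a+.1]]))
        if best is None or r.fun<best.fun: best=r
    q=best.x; t=tf(q,f[:,:2]); print(c,q[:2].round(4),np.degrees(q[2]).round(2),best.fun,len(f),"ymax",np.sort(t[:,1])[-12:].round(0),"xmin",np.sort(t[:,0])[:12].round(0))
    # gap from brass
    hsv=cv2.cvtColor(d["pixels"],cv2.COLOR_BGR2HSV)
    m=(hsv[...,0]>15)&(hsv[...,0]<34)&(hsv[...,1]>90)&(hsv[...,2]>90)
    ww=np.argwhere(m); P=ray(d,ww[:,::-1],.04); t=tf(q,P[:,:2])
    k=(abs(t[:,0]-70)<30)&(t[:,1]>0)&(t[:,1]<130)
    ys=np.sort(t[k,1]); print("brass x",np.percentile(t[k,0],[2,50,98]).round(1)); 
    print(np.histogram(ys,np.arange(10,125,3)))
E
python3 fit.py
```

```text
scene [ 0.5969 -0.0067] 10.29 4.625836116053772 1222 ymax [120. 120. 120. 120. 120. 121. 121. 121. 121. 121. 122. 123.] xmin [-102. -102. -100. -100.  -99.  -99.  -99.  -99.  -99.  -98.  -98.  -98.]
brass x [48.4 77.2 96.7]
(array([ 0, 12, 15, 17, 16, 14, 16, 17, 19, 15, 17, 15,  4,  0,  0,  0,  0,
        0,  0,  0,  0,  0,  2, 14, 18, 18, 18, 18, 20, 17, 19, 19, 18, 17,
       16, 18, 19, 16]), array([ 10,  13,  16,  19,  22,  25,  28,  31,  34,  37,  40,  43,  46,
        49,  52,  55,  58,  61,  64,  67,  70,  73,  76,  79,  82,  85,
        88,  91,  94,  97, 100, 103, 106, 109, 112, 115, 118, 121, 124]))
top [ 0.595  -0.0072] 10.46 5.1761238646632375 946 ymax [119. 119. 120. 120. 120. 120. 121. 121. 121. 122. 122. 122.] xmin [-100.  -99.  -99.  -98.  -98.  -98.  -98.  -97.  -97.  -97.  -97.  -97.]
brass x [50.9 82.2 97.8]
(array([ 0,  3, 11, 12, 12, 12, 11, 12, 12, 11, 10,  2,  0,  0,  0,  0,  0,
        0,  0,  0,  0,  0,  1,  3, 13, 10, 13, 10, 12, 11, 13, 10, 12, 11,
       13, 14, 14,  7]), array([ 10,  13,  16,  19,  22,  25,  28,  31,  34,  37,  40,  43,  46,
        49,  52,  55,  58,  61,  64,  67,  70,  73,  76,  79,  82,  85,
        88,  91,  94,  97, 100, 103, 106, 109, 112, 115, 118, 121, 124]))
```

```bash
cat > ov.py <<'E'
from h import *
import pickle,sys
D=pickle.load(open("D0.pkl","rb"))
x0,y0,a=.596,-.007,np.radians(10.35)
def cl(off):
    p=[(-95,-90-off),(-20,-90-off)]
    p+=[(-20+(90+off)*np.cos(t),(90+off)*np.sin(t)) for t in np.linspace(-np.pi/2,0,20)]
    p+=[(70+off,112)]; return np.array(p)
def W(p,z):
    R=np.array([[np.cos(a),-np.sin(a)],[np.sin(a),np.cos(a)]]); q=p/1000@R.T+[x0,y0]; return np.c_[q,np.full(len(q),z)]
for c,(r0,r1,c0,c1) in dict(scene=(150,260,250,350),top=(150,240,280,400)).items():
    d=D[c]; S=6
    im=cv2.resize(d["pixels"][r0:r1,c0:c1],None,fx=S,fy=S,interpolation=cv2.INTER_NEAREST)
    for off,col in((22,(0,255,0)),(-22,(0,255,0)),(8,(255,0,255)),(-8,(255,0,255))):
        uv=((proj(d,W(cl(off),.04))-[c0,r0]+.5)*S).astype(np.int32); cv2.polylines(im,[uv],False,col,1)
    for y in (43.5,79.5):
        uv=((proj(d,W(np.array([[48.,y],[92,y]]),.04))-[c0,r0]+.5)*S).astype(np.int32); cv2.polylines(im,[uv],False,(255,0,0),1)
    cv2.imwrite(f"pics/ov_{c}.png",im); print(im.shape)
E
python3 ov.py
```

```text
(660, 600, 3)
(540, 720, 3)
```

View pics/ov_scene.png

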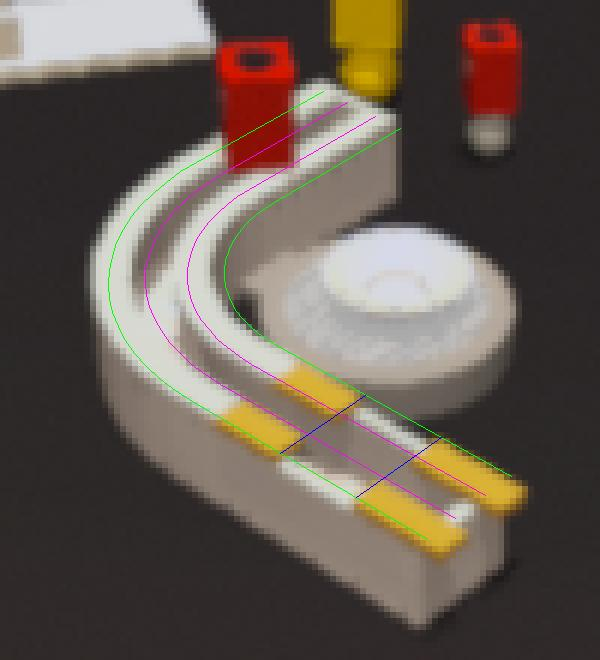

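View pics/ov_top.png

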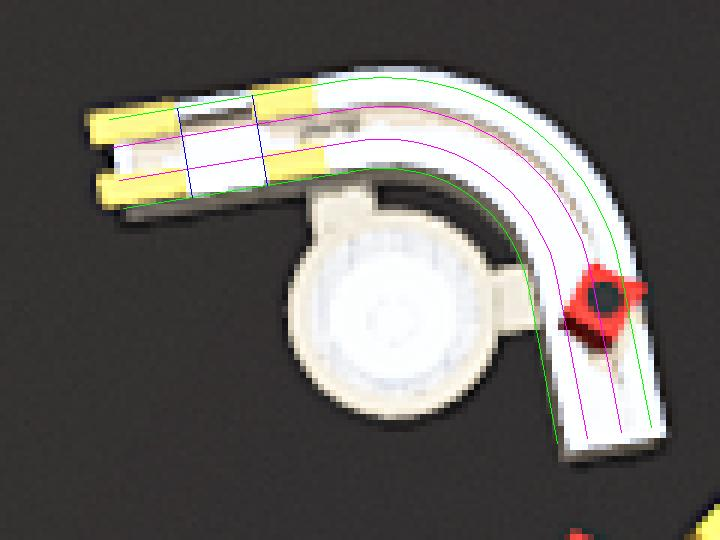

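```bash
cat > fit2.py <<'E'
from h import *
import pickle
from scipy.optimize import least_squares
from scipy.ndimage import map_coordinates
D=pickle.load(open("D0.pkl","rb"))
def samples():
    L=[]
    for x in np.arange(-90,-25,4): L.append((x,-90,0,-1))
    for t in np.radians(np.arange(-88,-2,4)): L.append((-20+90*np.cos(t),90*np.sin(t),np.cos(t),np.sin(t)))
    for y in np.arange(3,100,4): L.append((70,y,1,0))
    return np.array(L)
S=samples()
def Wp(q,p,z=.04):
    R=np.array([[np.cos(q[2]),-np.sin(q[2])],[np.sin(q[2]),np.cos(q[2])]]); w=p/1000@R.T+q[:2]; return np.c_[w,np.full(len(w),z)]
offs=np.arange(-9,9.01,.5)
def run(cams,q0=(.598,-.010,np.radians(10.3))):
    q=np.array(q0)
    for it in range(8):
        pts=[];tg=[]
        for c in cams:
            d=D[c]; g=d["pixels"].astype(float)[...,2]  # red channel: brass & white bright
            for side in(22,-22):
                prof=[]
                for o in offs:
                    w=Wp(q,S[:,:2]+S[:,2:]*(side+np.sign(side)*o)); uv=proj(d,w)
                    prof.append(map_coordinates(g,[uv[:,1],uv[:,0]],order=1))
                prof=np.array(prof); gr=-(prof[4:]-prof[:-4]); oc=offs[2:-2]
                k=gr.argmax(0); mx=gr.max(0)
                for i in range(len(S)):
                    if mx[i]<35 or k[i] in(0,len(oc)-1): continue
                    lo,hi=max(0,k[i]-3),k[i]+4
                    ww=np.clip(gr[lo:hi,i],0,None); o=(oc[lo:hi]*ww).sum()/ww.sum()
                    pts.append(i); tg.append((side,Wp(q,(S[i,:2]+S[i,2:]*(side+np.sign(side)*o))[None])[0,:2],c))
        idx=np.array(pts); X=np.array([t[1] for t in tg]); sd=np.array([t[0] for t in tg])
        def res(v):
            R=np.array([[np.cos(v[2]),-np.sin(v[2])],[np.sin(v[2]),np.cos(v[2])]])
            n=S[idx,2:]@R.T; w=Wp(v,S[idx,:2]+S[idx,2:]*sd[:,None])[:,:2]
            return ((X-w)*n).sum(1)*1000 - np.sign(sd)*v[3]
        r=least_squares(res,[*q,0],loss="soft_l1"); q=r.x[:3]
    rs=res(r.x); print(cams,q[:2].round(4),np.degrees(q[2]).round(2),"widen",r.x[3].round(2),"n",len(idx),"rms",rs.std().round(2))
    return q
if __name__=="__main__":
    run(["top"]);run(["scene"]);q=run(["top","scene"]);np.save("rail.npy",q)
    for c,d in D.items():
        hsv=cv2.cvtColor(d["pixels"],cv2.COLOR_BGR2HSV)
        m=(hsv[...,0]>15)&(hsv[...,0]<34)&(hsv[...,1]>90)&(hsv[...,2]>90)
        P=ray(d,np.argwhere(m)[:,::-1],.04)[:,:2]
        R=np.array([[np.cos(q[2]),-np.sin(q[2])],[np.sin(q[2]),np.cos(q[2])]]); t=(P-q[:2])@R*1000
        k=(abs(t[:,0]-70)<32)&(t[:,1]>0)&(t[:,1]<140); t=t[k]
        print(c,"x",np.percentile(t[:,0],[2,98]).round(1),"y",t[:,1].min().round(1),t[t[:,1]<60,1].max().round(1),t[t[:,1]>60,1].min().round(1),t[:,1].max().round(1))
E
python3 fit2.py; sed -i 's/^x0,y0,a=.*/x0,y0,a=np.load("rail.npy")/' ov.py; python3 ov.py
```

```text
['top'] [ 0.5993 -0.0124] 10.12 widen 1.22 n 128 rms 0.81
['scene'] [ 0.5988 -0.0152] 7.69 widen 0.98 n 50 rms 1.26
['top', 'scene'] [ 0.5992 -0.0129] 9.82 widen 1.21 n 178 rms 1.09
scene x [46.6 95. ] y 20.4 54.1 84.5 131.1
top x [46.8 93.7] y 22.7 51.1 85.1 129.8
(660, 600, 3)
(540, 720, 3)
```

View pics/ov_scene.png

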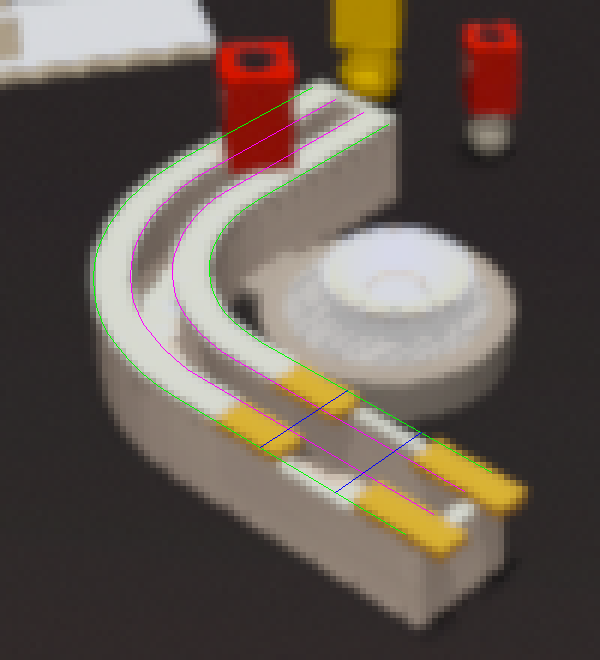

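View pics/ov_top.png

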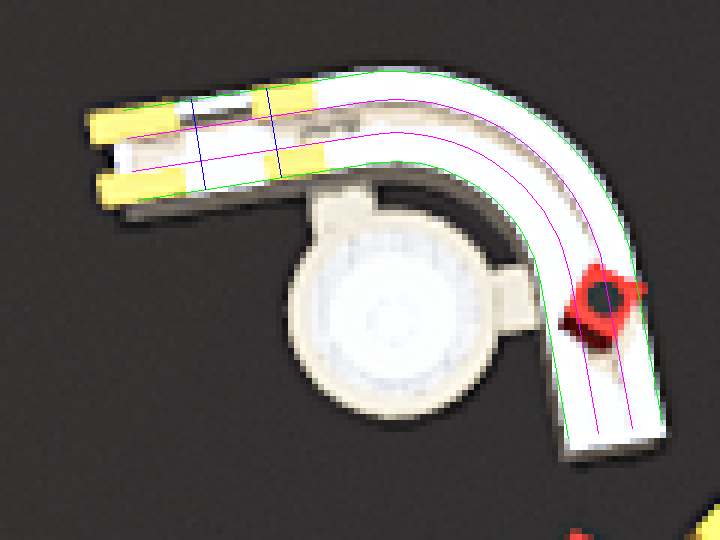

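```bash
cat > fit3.py <<'E'
from h import *
import pickle
from scipy.optimize import minimize
D=pickle.load(open("D0.pkl","rb"))
U=8
def redmask(d,box):
    c0,r0,c1,r1=box
    im=cv2.resize(d["pixels"][r0:r1,c0:c1],None,fx=U,fy=U,interpolation=cv2.INTER_LINEAR).astype(int)
    m=(im[...,2]>80)&(im[...,1]<.55*im[...,2])
    m=cv2.morphologyEx(m.astype(np.uint8),cv2.MORPH_CLOSE,np.ones((45,45)))
    return m
def hull(d,box,q,z0,z1,h):
    c0,r0,c1,r1=box; R=np.array([[np.cos(q[2]),-np.sin(q[2])],[np.sin(q[2]),np.cos(q[2])]])
    b=np.array([[h,h],[h,-h],[-h,-h],[-h,h]])@R.T+q[:2]
    P=np.r_[np.c_[b,np.full(4,z0)],np.c_[b,np.full(4,z1)]]
    uv=(proj(d,P)-[c0,r0]+.5)*U
    m=np.zeros(((r1-r0)*U,(c1-c0)*U),np.uint8); cv2.fillConvexPoly(m,cv2.convexHull(uv.astype(np.float32)).astype(np.int32),1); return m
B=dict(scene=(278,148,308,188),top=(366,186,396,216))
M={c:redmask(D[c],B[c]) for c in B}
# keep component nearest centre only
for c in M:
    k,l,s,ce=cv2.connectedComponentsWithStats(M[c]); i=1+s[1:,4].argmax(); M[c]=(l==i).astype(np.uint8)
def run(cams):
    def cost(q):
        v=0
        for c in cams:
            h=hull(D[c],B[c],q,.040,.085,.014); v+=1-(h&M[c]).sum()/max(1,(h|M[c]).sum())
        return v
    best=None
    for a in range(0,90,10):
        a=np.radians(a); r=minimize(cost,[.570,-.107,a],method="Nelder-Mead",options=dict(initial_simplex=[[.570,-.107,a],[.576,-.107,a],[.570,-.101,a],[.57,-.107,a+.15]],xatol=1e-4,fatol=1e-4))
        if best is None or r.fun<best.fun: best=r
    q=best.x; rq=(.5993,-.0124,np.radians(10.1)); R=np.array([[np.cos(rq[2]),-np.sin(rq[2])],[np.sin(rq[2]),np.cos(rq[2])]])
    print(cams,q[:2].round(4),np.degrees(q[2])%90,best.fun.round(3),"track",((q[:2]-rq[:2])@R*1000).round(1))
run(["top"]);run(["scene"]);run(["top","scene"])
E
python3 fit3.py
cat > fit4.py <<'E'
from h import *
import pickle
D=pickle.load(open("D0.pkl","rb"))
for c,d in D.items():
    hsv=cv2.cvtColor(d["pixels"],cv2.COLOR_BGR2HSV); w=cloud(d)
    m=(hsv[...,0]>95)&(hsv[...,0]<120)&(hsv[...,1]>150)&(hsv[...,2]>120)
    k,l,s,ce=cv2.connectedComponentsWithStats(m.astype(np.uint8)); i=1+s[1:,4].argmax()
    P=ray(d,np.argwhere(l==i)[:,::-1],.003)[:,:2]
    print(c,"mat",cv2.minAreaRect((P*1000).astype(np.float32)))
    # cradle: bright pixels near
    g=d["pixels"].min(-1)
    m=(g>110)&(w[...,0]>.46)&(w[...,0]<.66)&(w[...,1]>-.37)&(w[...,1]<-.19)&(w[...,2]>-.01)&(w[...,2]<.045)
    k,l,s,ce=cv2.connectedComponentsWithStats(m.astype(np.uint8)); i=1+s[1:,4].argmax()
    q=w[l==i]; print("cradle",s[i],cv2.minAreaRect((q[:,:2]*1000).astype(np.float32)), np.median(q[:,2]))
    r0,r1,c0,c1=(135,175,230,295) if c=="scene" else (180,245,415,475)
    cv2.imwrite(f"pics/cr_{c}.png",cv2.resize(d["pixels"][r0:r1,c0:c1],None,fx=9,fy=9,interpolation=cv2.INTER_NEAREST))
    hi=q[abs(q[:,2]-.03)<.003]; lo=q[abs(q[:,2]-.0085)<.003]
    print("hi",hi.mean(0),len(hi),"lo",lo.mean(0),len(lo))
E
python3 fit4.py
```

```text
['top'] [ 0.5748 -0.1101] 60.90739867609719 0.175 track [-41.2 -91.9]
['scene'] [ 0.5716 -0.1123] 59.98107724489367 0.069 track [-44.8 -93.5]
['top', 'scene'] [ 0.5735 -0.1098] 59.824380002532536 0.307 track [-42.5 -91.3]
scene mat ((562.7039794921875, 336.16204833984375), (121.18834686279297, 121.2865219116211), 79.8631591796875)
cradle [238 145  48  20 644] ((545.9356079101562, -300.9435729980469), (83.25733947753906, 125.43640899658203), 67.1253890991211) 0.009296569835149315
hi [ 0.5929786  -0.30910077  0.03021858] 67 lo [ 0.54298388 -0.28433618  0.00876642] 390
top mat ((562.8987426757812, 336.6210021972656), (121.5430679321289, 122.01691436767578), 79.94965362548828)
cradle [426 190  35  48 985] ((554.0227661132812, -296.1356201171875), (65.045654296875, 135.57215881347656), 68.20934295654297) 0.008779778169321517
hi [ 0.59164303 -0.30787895  0.03017951] 54 lo [ 0.54357353 -0.28922523  0.00847685] 548
```

View pics/cr_top.png

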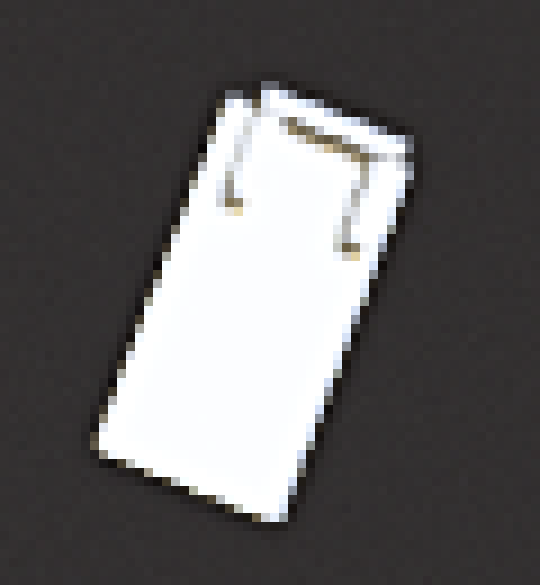

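View pics/cr_scene.png

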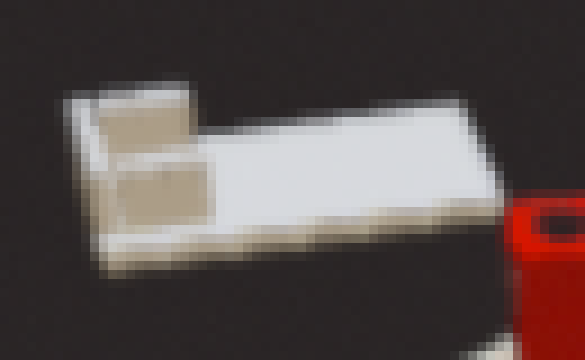

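```bash
cat > fit5.py <<'E'
from h import *
import pickle
from scipy.optimize import minimize
D=pickle.load(open("D0.pkl","rb"))
U=6
B=dict(scene=(228,132,292,176),top=(414,180,476,248))
boxes=[(-61,61,-30,30,0,8),(26,54,16,30,0,30),(26,54,-30,-16,0,30),(56,61,-30,30,0,30)]
M={}
for c,(c0,r0,c1,r1) in B.items():
    im=cv2.resize(D[c]["pixels"][r0:r1,c0:c1],None,fx=U,fy=U,interpolation=cv2.INTER_LINEAR).astype(int)
    m=((im[...,1]>105)&(im[...,2]<im[...,1]*1.4)).astype(np.uint8); m=cv2.morphologyEx(m,cv2.MORPH_CLOSE,np.ones((9,9)))
    k,l,s,_=cv2.connectedComponentsWithStats(m); M[c]=(l==1+s[1:,4].argmax()).astype(np.uint8)
def ren(c,q):
    c0,r0,c1,r1=B[c]; m=np.zeros_like(M[c]); R=np.array([[np.cos(q[2]),-np.sin(q[2])],[np.sin(q[2]),np.cos(q[2])]])
    for x0,x1,y0,y1,z0,z1 in boxes:
        P=np.array([[x,y,z] for x in(x0,x1) for y in(y0,y1) for z in(z0,z1)])/1000
        P=np.c_[P[:,:2]@R.T+q[:2],P[:,2]]
        uv=(proj(D[c],P)-[c0,r0]+.5)*U
        cv2.fillConvexPoly(m,cv2.convexHull(uv.astype(np.float32)).astype(np.int32),1)
    return m
def run(cams):
    f=lambda q:sum(1-(ren(c,q)&M[c]).sum()/(ren(c,q)|M[c]).sum() for c in cams)
    b=None
    for a in(-18,-23,-28):
        a=np.radians(a); r=minimize(f,[.55,-.295,a],method="Nelder-Mead",options=dict(initial_simplex=[[.55,-.295,a],[.556,-.295,a],[.55,-.289,a],[.55,-.295,a+.1]],xatol=1e-4,fatol=1e-5))
        if b is None or r.fun<b.fun:b=r
    q=b.x; print(cams,q[:2].round(4),np.degrees(q[2]).round(2),round(b.fun,3),"seat",(q[:2]+.04*np.array([np.cos(q[2]),np.sin(q[2])])).round(4))
run(["top"]);run(["scene"]);run(["top","scene"])
d=D["top"]
for n,uv,z in(("vial",(286,262),0),("jar",(244,148),0),("can",(444,147),0),("dish",(342,203),.02),("seat",(445,201),.022)): print(n,ray(d,uv,z).round(3))
E
python3 fit5.py
cat > m.py <<'E'
import numpy as np,json,sys,os
from scipy.spatial.transform import Rotation as Ro
F="cmd.json"
def Rp(psi,tilt): # tilt: + about tool x (approach toward +tool z, i.e. heading psi+90)
    return Ro.from_euler("xyz",[-90,0,psi],degrees=True)*Ro.from_euler("x",tilt,degrees=True)
def load():
    if os.path.exists(F):
        s=json.load(open(F)); return np.array(s["p"]),Ro.from_quat(s["q"])
    return np.array([.127,.535,.304]),Rp(76.662,0)
def save(p,R): json.dump(dict(p=list(p),q=list(R.as_quat())),open(F,"w"))
def rows(targets,commit=True):
    """targets: list of (grasp xyz, psi, tilt) -> tool-axis shift cm + rotvec deg relative to command pose"""
    p0,R0=load(); out=[]
    for g,psi,t in targets:
        R=Rp(psi,t); p=np.array(g)-R.apply([0,.054,0])
        s=np.round(R0.inv().apply(p-p0)*100,2); r=np.round((R0.inv()*R).as_rotvec(degrees=True),1)
        out.append([*s,*r]); print(*[f"{v:g}" for v in out[-1]],sep=",",end="   ")
        print("tcp",p.round(4))
    if commit:
        s,r=np.array(out[-1][:3]),np.array(out[-1][3:])
        save(p0+R0.apply(s/100),R0*Ro.from_rotvec(r,degrees=True))
def meas():
    from workcell import sensors
    o=sensors.get_obs(); R=Ro.from_euler("xyz",o["tcp_rot"],degrees=True)
    g=o["ee_pos"]+R.apply([0,.054,0]); y=R.apply([0,1,0]);x=R.apply([1,0,0])
    p,Rc=load(); 
    print("t",round(o["time"],2),"grasp",g.round(4),"psi",np.degrees(np.arctan2(x[1],x[0])).round(1),"tiltfromvert",np.degrees(np.arccos(-y[2])).round(1),"F",o["wrist_force"].round(1),"T",o["torque"].round(2),"open",round(o["opening"],4),"q",o["q"].round(1),"cmd-meas mm",((p-o["ee_pos"])*1000).round(1))
E
```

```text
['top'] [ 0.5509 -0.2937] -20.43 0.047 seat [ 0.5883 -0.3077]
['scene'] [ 0.5485 -0.296 ] -21.35 0.038 seat [ 0.5858 -0.3106]
['top', 'scene'] [ 0.5499 -0.2942] -20.56 0.115 seat [ 0.5874 -0.3083]
vial [[0.408 0.149 0.   ]]
jar [[0.739 0.281 0.   ]]
can [[ 0.75  -0.305  0.   ]]
dish [[ 0.575 -0.007  0.02 ]]
seat [[ 0.584 -0.298  0.022]]
```

```bash
python3 -c "
from m import *
rows([((.5768,-.1024,.19),-30,-30)])"
```

```text
-49.06,6.72,-59.25,-20.7,103.9,27.8   tcp [ 0.5903 -0.079   0.2368]
```

{"fn": "arm_command", "kwargs": {
  "rows": [-49.06,6.72,-59.25,-20.7,103.9,27.8,0.4,-49.06,6.72,-59.25,-20.7,103.9,27.8,0.4,-49.06,6.72,-59.25,-20.7,103.9,27.8,0.4,-49.06,6.72,-59.25,-20.7,103.9,27.8,0.4,-49.06,6.72,-59.25,-20.7,103.9,27.8,0.4,-49.06,6.72,-59.25,-20.7,103.9,27.8,0.4,-49.06,6.72,-59.25,-20.7,103.9,27.8,0.4,-49.06,6.72,-59.25,-20.7,103.9,27.8,0.4,-49.06,6.72,-59.25,-20.7,103.9,27.8,0.4,-49.06,6.72,-59.25,-20.7,103.9,27.8,0.4,-49.06,6.72,-59.25,-20.7,103.9,27.8,0.4,-49.06,6.72,-59.25,-20.7,103.9,27.8,0.4],
  "force": 30
}}

```text
time: 3.1
ee_pos: [0.4277, 0.1357, 0.2604]
tcp_rot: [-114.5, 4.9, -7.7]
wrist_force: [0.7, 0.8, -0.7]
opening: 0.0598
```

```bash
python3 -c "
from m import *
meas()"
```

```text
t 3.1 grasp [0.4206 0.1141 0.2114] psi -7.7 tiltfromvert 25.0 F [ 0.7  0.8 -0.7] T [ 0.38 -0.13  0.09] open 0.0598 q [ 25.9   4.2   1.5 105.2 -17.6 125.3] cmd-meas mm [ 162.6 -214.8  -23.6]
```

```bash
cat >> m.py <<'E'
def sync():
    from workcell import sensors
    o=sensors.get_obs(); save(o["ee_pos"],Ro.from_euler("xyz",o["tcp_rot"],degrees=True))
E
python3 -c "
from m import *
sync(); rows([((.51,0.01,.22),72,0)])"
```

```text
9.68,2.72,-11.25,17,-77.3,-21   tcp [0.51  0.01  0.274]
```

{"fn": "arm_command", "kwargs": {
  "rows": [9.7,2.7,-11.2,17,-77,-21,0.4,9.7,2.7,-11.2,17,-77,-21,0.4,9.7,2.7,-11.2,17,-77,-21,0.4,9.7,2.7,-11.2,17,-77,-21,0.4,9.7,2.7,-11.2,17,-77,-21,0.4,9.7,2.7,-11.2,17,-77,-21,0.4,9.7,2.7,-11.2,17,-77,-21,0.4,9.7,2.7,-11.2,17,-77,-21,0.4,9.7,2.7,-11.2,17,-77,-21,0.4,9.7,2.7,-11.2,17,-77,-21,0.4,9.7,2.7,-11.2,17,-77,-21,0.4,9.7,2.7,-11.2,17,-77,-21,0.4]
}}

```text
time: 4.1
ee_pos: [0.51, 0.0127, 0.274]
tcp_rot: [-90.0, -0.2, 72.2]
wrist_force: [0.4, -0.6, 0.5]
opening: 0.0598
```

```bash
python3 -c "
from m import *
meas();sync(); rows([((.5768,-.1024,.17),150,30)])"
```

```text
t 4.1 grasp [0.5101 0.0129 0.22  ] psi 72.2 tiltfromvert 0.2 F [ 0.4 -0.6  0.5] T [-0.02  0.04 -0.02] open 0.0598 q [ 1.4 -1.1  0.5 91.5  0.1 19.1] cmd-meas mm [-0.  -2.8 -0. ]
-6.3,5.71,-10.44,25.3,-75.8,20.4   tcp [ 0.5903 -0.079   0.2168]
```

{"fn": "arm_command", "kwargs": {
  "rows": [-6.3,5.7,-10.4,25,-76,20,0.4,-6.3,5.7,-10.4,25,-76,20,0.4,-6.3,5.7,-10.4,25,-76,20,0.4,-6.3,5.7,-10.4,25,-76,20,0.4,-6.3,5.7,-10.4,25,-76,20,0.4,-6.3,5.7,-10.4,25,-76,20,0.4,-6.3,5.7,-10.4,25,-76,20,0.4,-6.3,5.7,-10.4,25,-76,20,0.4,-6.3,5.7,-10.4,25,-76,20,0.4,-6.3,5.7,-10.4,25,-76,20,0.4,-6.3,5.7,-10.4,25,-76,20,0.4,-6.3,5.7,-10.4,25,-76,20,0.4]
}}

```text
time: 5.1
ee_pos: [0.5896, -0.079, 0.2162]
tcp_rot: [-60.2, -0.3, 150.1]
wrist_force: [0.3, -0.2, -1.0]
opening: 0.0596
```

{"fn": "arm_command", "kwargs": {
  "rows": [0,0,0,0,0,0,0.4,0,0,0,0,0,0,0.4]
}}

```text
time: 5.27
ee_pos: [0.5895, -0.0791, 0.2165]
tcp_rot: [-60.4, -0.1, 149.6]
wrist_force: [0.3, 0.1, -0.4]
opening: 0.0595
```

```bash
python3 -c "
from m import *
meas();sync(); rows([((.5768,-.1024,.095),150,30)],commit=False)
from h import *
for c in('scene','top'):
    d=imaging.camera(c); cv2.imwrite(f'pics/a_{c}.png',d['pixels'])
    c0,r0=(230,90) if c=='scene' else (310,150)
    cv2.imwrite(f'pics/a_{c}z.png',cv2.resize(d['pixels'][r0:r0+120,c0:c0+150],None,fx=5,fy=5))
"
```

```text
t 5.27 grasp [ 0.576  -0.1021  0.1695] psi 149.6 tiltfromvert 29.6 F [ 0.3  0.1 -0.4] T [ 0.39 -0.27  0.02] open 0.0595 q [  1.   23.   18.2 101.7 -24.9 -55. ] cmd-meas mm [0.8 0.1 0.3]
-0.08,6.48,-3.73,0.4,-0.3,0.3   tcp [ 0.5903 -0.079   0.1418]
```

View pics/a_scenez.png

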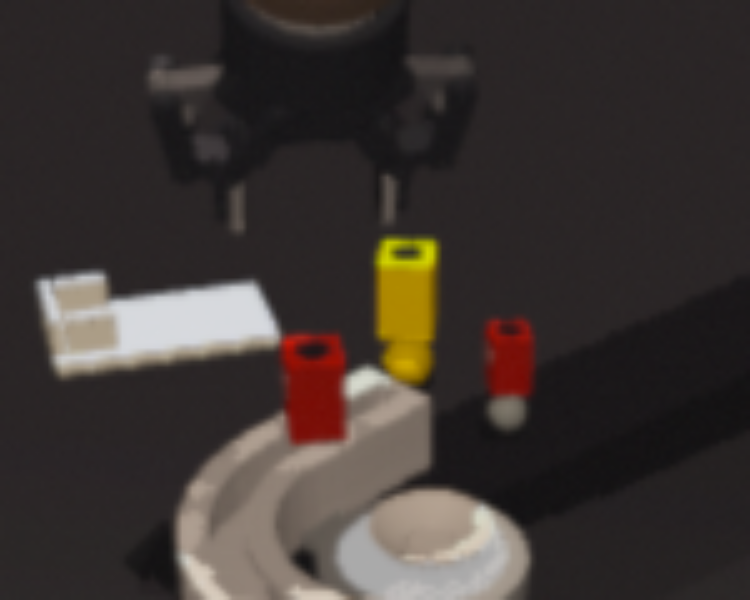

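View pics/a_topz.png

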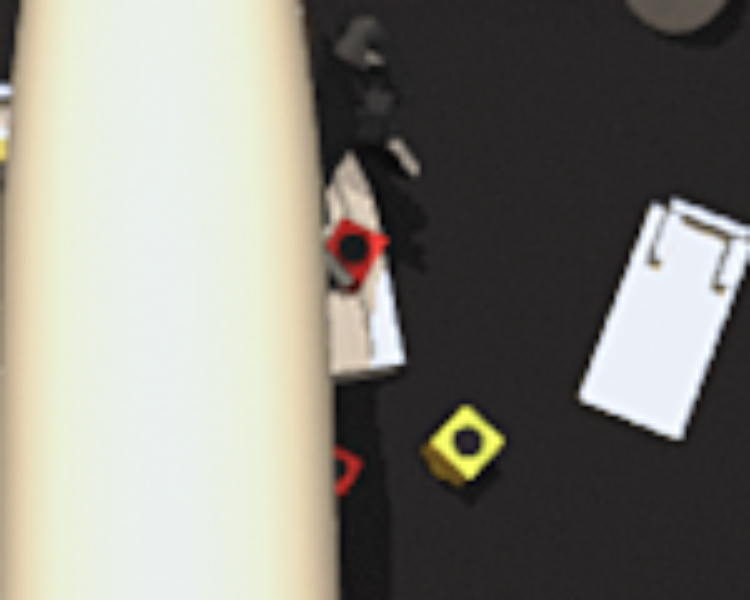

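```bash
python3 -c "
from h import *; import pickle,numpy as np
d=pickle.load(open('D0.pkl','rb'))['scene']
a=np.array([-.25,-.433,-.866]);x=np.array([np.cos(np.radians(150)),np.sin(np.radians(150)),0])
for back in(0,.006):
  for s in(-1,1): print(proj(d,np.array([.576,-.1021,.1695])+(.019-back)*a+s*.032*x))
im=cv2.imread('pics/a_scene.png')[120:150,265:325]
cv2.imwrite('pics/tipz.png',cv2.resize(im,None,fx=12,fy=12,interpolation=cv2.INTER_NEAREST))
"
```

```text
[[277.76628827 134.4187167 ]]
[[305.49454156 132.80550221]]
[[277.7351041  132.97954595]]
[[305.61376316 131.37048393]]
```

View pics/tipz.png

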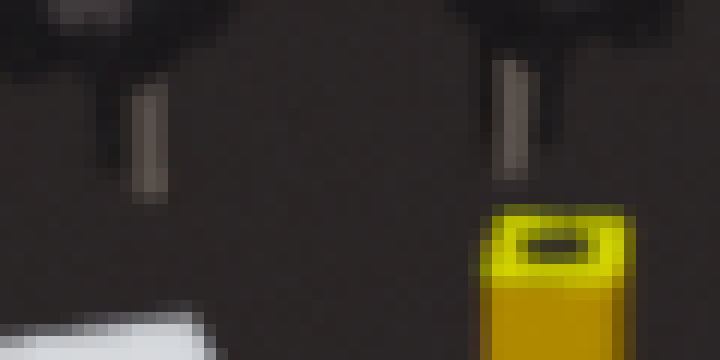

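```bash
python3 -c "
from m import *
rows([((.5768,-.1024,.095),150,30),((.5768,-.1024,.068),150,30)])"
```

```text
-0.08,6.48,-3.73,0.4,-0.3,0.3   tcp [ 0.5903 -0.079   0.1418]
-0.08,8.82,-5.06,0.4,-0.3,0.3   tcp [ 0.5903 -0.079   0.1148]
```

{"fn": "arm_command", "kwargs": {
  "rows": [-0.1,2.2,-1.2,0.4,-0.3,0.3,0.4,-0.1,4.3,-2.5,0.4,-0.3,0.3,0.4,-0.1,6.4,-3.7,0.4,-0.3,0.3,0.4,-0.1,7.2,-4.2,0.4,-0.3,0.3,0.4,-0.1,8,-4.6,0.4,-0.3,0.3,0.4,-0.1,8.5,-4.9,0.4,-0.3,0.3,0.4,-0.1,8.8,-5.05,0.4,-0.3,0.3,0.4,-0.1,8.8,-5.05,0.4,-0.3,0.3,0.4]
}}

```text
time: 6.03
ee_pos: [0.5905, -0.0795, 0.1155]
tcp_rot: [-60.0, 0.0, 150.1]
wrist_force: [0.7, 0.0, 0.1]
opening: 0.06
```

```bash
python3 -c "
from m import *
meas()
from h import *
for c in('scene',):
    d=imaging.camera(c); cv2.imwrite(f'pics/b_{c}.png',d['pixels'])
    cv2.imwrite(f'pics/b_{c}z.png',cv2.resize(d['pixels'][120:200,250:350],None,fx=7,fy=7))
"
```

```text
t 6.03 grasp [ 0.5771 -0.1029  0.0687] psi 150.1 tiltfromvert 30.0 F [0.7 0.  0.1] T [ 0.4  -0.2   0.03] open 0.06 q [  1.1  24.6   9.1  91.  -25.4 -55.3] cmd-meas mm [-0.2  0.5 -0.7]
```

View pics/b_scenez.png

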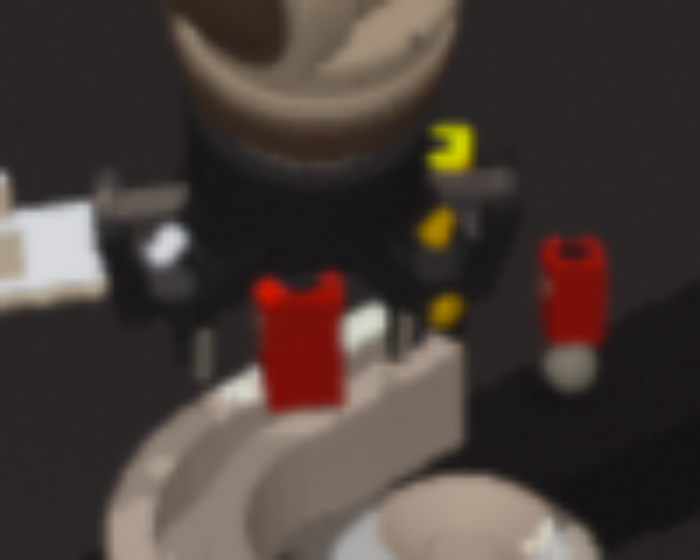

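{"fn": "arm_command", "kwargs": {
  "rows": [0,0,0,0,0,0,-1,0,0,0,0,0,0,-1,0,0,0,0,0,0,-1,0,0,0,0,0,0,-1,0,0,0,0,0,0,-1,0,0,0,0,0,0,-1],
  "force": 30
}}

```text
time: 6.58
ee_pos: [0.5907, -0.0794, 0.116]
tcp_rot: [-60.0, 0.1, 150.2]
wrist_force: [0.4, 0.7, 6.5]
opening: 0.0275
```

```bash
python3 -c "
from m import *
meas()
from h import *
for c in('scene',):
    d=imaging.camera(c); cv2.imwrite(f'pics/c_{c}.png',d['pixels'])
    cv2.imwrite(f'pics/c_{c}z.png',cv2.resize(d['pixels'][120:200,250:350],None,fx=7,fy=7))
"
```

```text
t 6.58 grasp [ 0.5773 -0.1028  0.0692] psi 150.2 tiltfromvert 30.0 F [0.4 0.7 6.5] T [ 0.13  0.01 -0.03] open 0.0275 q [  1.1  24.6   9.1  91.  -25.4 -55.3] cmd-meas mm [-0.4  0.4 -1.2]
```

View pics/c_scenez.png

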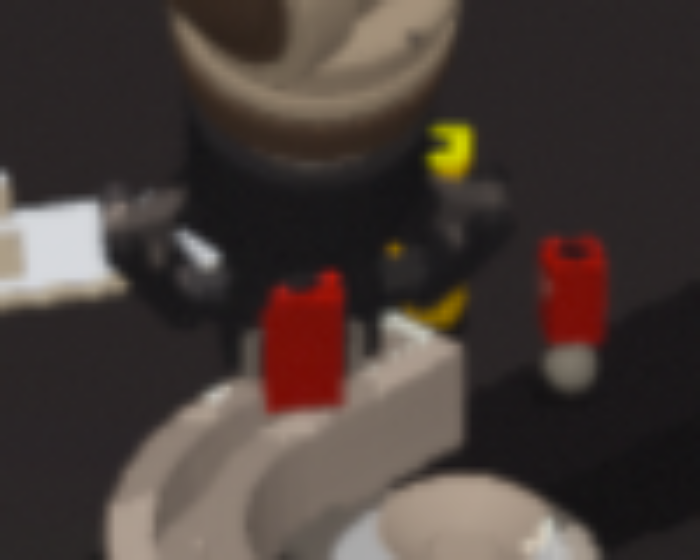

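```bash
cat >> m.py <<'E'
def wmove(vecs,commit=True):
    "world shifts in m from current cmd -> tool cm"
    p0,R0=load(); last=None
    for v in vecs:
        last=np.round(R0.inv().apply(np.array(v))*100,2); print(*[f"{a:g}" for a in last],sep=",")
    if commit: save(p0+R0.apply(last/100),R0)
E
python3 -c "
from m import *
wmove([(0,0,.0013)])"
```

```text
-0,-0.11,0.06
```

{"fn": "arm_command", "kwargs": {
  "rows": [0,-0.11,0.06,0,0,0,-1,0,-0.11,0.06,0,0,0,-1]
}}

```text
time: 6.8
ee_pos: [0.5904, -0.0794, 0.1164]
tcp_rot: [-60.0, -0.0, 150.1]
wrist_force: [0.3, -0.7, -2.1]
opening: 0.0274
```

```bash
python3 -c "
from m import *
meas()
from h import *
x0,y0,a=.5993,-.0124,np.radians(10.1)
R=np.array([[np.cos(a),-np.sin(a)],[np.sin(a),np.cos(a)]])
# path relative to lamp start s (track -42.5,-90)
P=[(-42.5,-90),(-32,-90),(-20,-90)]+[(-20+90*np.cos(t),90*np.sin(t)) for t in np.radians(np.arange(-80,1,10))]+[(70,15),(70,30),(70,45),(70,55)]
p0,R0=load()
for q in P:
    v=R@((np.array(q)-P[0])/1000); print(q,R0.inv().apply([*v,0]).round(4)*100)
"
```

```text
t 6.8 grasp [ 0.5769 -0.1028  0.0696] psi 150.1 tiltfromvert 30.0 F [ 0.3 -0.7 -2.1] T [ 0.57 -0.37  0.02] open 0.0274 q [  1.1  24.6   9.2  91.1 -25.4 -55.3] cmd-meas mm [-0.1  0.4 -0.3]
(-42.5, -90) [0. 0. 0.]
(-32, -90) [-0.8  -0.34 -0.59]
(-20, -90) [-1.72 -0.72 -1.25]
(np.float64(-4.3716640099762625), np.float64(-88.63269777109872)) [-2.83 -1.28 -2.22]
(np.float64(10.781812899310193), np.float64(-84.57233587073175)) [-3.73 -1.92 -3.33]
(np.float64(25.000000000000007), np.float64(-77.94228634059948)) [-4.39 -2.63 -4.56]
(np.float64(37.850884871788544), np.float64(-68.94399988070802)) [-4.8  -3.39 -5.88]
(np.float64(48.94399988070802), np.float64(-57.85088487178853)) [-4.93 -4.17 -7.23]
(np.float64(57.94228634059948), np.float64(-44.99999999999999)) [-4.79 -4.95 -8.58]
(np.float64(64.57233587073176), np.float64(-30.781812899310186)) [-4.39 -5.71 -9.9 ]
(np.float64(68.63269777109872), np.float64(-15.62833599002373)) [ -3.72  -6.42 -11.13]
(np.float64(70.0), np.float64(0.0)) [ -2.82  -7.06 -12.24]
(70, 15) [ -1.85  -7.63 -13.23]
(70, 30) [ -0.89  -8.21 -14.23]
(70, 45) [  0.08  -8.78 -15.22]
(70, 55) [  0.72  -9.16 -15.89]
```

{"fn": "arm_command", "kwargs": {
  "rows": [-0.4,-0.17,-0.3,0,0,0,-1,-0.8,-0.34,-0.6,0,0,0,-1,-1.25,-0.53,-0.92,0,0,0,-1,-1.72,-0.72,-1.25,0,0,0,-1]
}}

```text
time: 7.13
ee_pos: [0.6131, -0.0753, 0.1162]
tcp_rot: [-60.0, -0.0, 150.1]
wrist_force: [0.0, 0.8, -1.1]
opening: 0.0273
```

```bash
python3 -c "
from m import *
meas()"
```

```text
t 7.13 grasp [ 0.5997 -0.0988  0.0694] psi 150.1 tiltfromvert 30.0 F [ 0.   0.8 -1.1] T [ 0.52 -0.32  0.01] open 0.0273 q [  1.4  27.8  13.5  92.4 -25.3 -54.9] cmd-meas mm [-22.8  -3.6  -0.1]
```

Free travel. Now round the first part of the bend.

{"fn": "arm_command", "kwargs": {
  "rows": [-0.55,-0.28,-0.48,0,0,0,-1,-1.11,-0.56,-0.97,0,0,0,-1,-1.58,-0.87,-1.5,0,0,0,-1,-2.01,-1.2,-2.08,0,0,0,-1,-2.36,-1.54,-2.68,0,0,0,-1,-2.67,-1.91,-3.31,0,0,0,-1,-2.67,-1.91,-3.31,0,0,0,-1]
}}

```text
time: 7.72
ee_pos: [0.6559, -0.0549, 0.1161]
tcp_rot: [-60.0, 0.0, 150.2]
wrist_force: [2.1, 0.4, 0.6]
opening: 0.028
```

```bash
python3 -c "
from m import *
meas()"
```

```text
t 7.72 grasp [ 0.6425 -0.0783  0.0693] psi 150.2 tiltfromvert 30.0 F [2.1 0.4 0.6] T [ 0.43 -0.48  0.08] open 0.028 q [  3.   34.4  22.8  95.8 -24.9 -53.3] cmd-meas mm [-65.6 -24.1  -0. ]
```

{"fn": "arm_command", "kwargs": {
  "rows": [-0.25,-0.38,-0.65,0,0,0,-1,-0.41,-0.76,-1.32,0,0,0,-1,-0.52,-1.15,-1.99,0,0,0,-1,-0.54,-1.54,-2.67,0,0,0,-1,-0.51,-1.93,-3.35,0,0,0,-1,-0.4,-2.32,-4.02,0,0,0,-1,-0.4,-2.32,-4.02,0,0,0,-1]
}}

```text
time: 8.3
ee_pos: [0.6817, -0.0156, 0.1161]
tcp_rot: [-60.0, -0.0, 150.2]
wrist_force: [-0.1, -0.7, -1.0]
opening: 0.0272
```

```bash
python3 -c "
from m import *
meas()"
```

```text
t 8.3 grasp [ 0.6683 -0.039   0.0693] psi 150.2 tiltfromvert 30.0 F [-0.1 -0.7 -1. ] T [ 0.51 -0.3   0.03] open 0.0272 q [  5.9  39.4  30.2  99.4 -23.9 -50.3] cmd-meas mm [-91.4 -63.4  -0. ]
```

{"fn": "arm_command", "kwargs": {
  "rows": [0.17,-0.38,-0.66,0,0,0,-1,0.4,-0.76,-1.32,0,0,0,-1,0.71,-1.12,-1.94,0,0,0,-1,1.07,-1.47,-2.55,0,0,0,-1,1.5,-1.8,-3.12,0,0,0,-1,1.97,-2.11,-3.66,0,0,0,-1,2.45,-2.4,-4.15,0,0,0,-1,2.94,-2.68,-4.65,0,0,0,-1,3.42,-2.97,-5.15,0,0,0,-1,3.9,-3.26,-5.65,0,0,0,-1,3.9,-3.26,-5.65,0,0,0,-1]
}}

```text
time: 9.22
ee_pos: [0.6796, 0.0603, 0.1164]
tcp_rot: [-60.0, -0.0, 150.2]
wrist_force: [0.0, -0.1, -0.7]
opening: 0.0274
```

```bash
python3 -c "
from m import *
meas()"
```

```text
t 9.22 grasp [0.6662 0.0369 0.0696] psi 150.2 tiltfromvert 30.0 F [ 0.  -0.1 -0.7] T [ 0.55 -0.3   0.04] open 0.0274 q [ 11.8  42.   33.9 102.9 -22.  -44.4] cmd-meas mm [ -89.3 -139.3   -0.3]
```

{"fn": "arm_command", "kwargs": {
  "rows": [0.5,-0.3,-0.5,0,0,0,-1,1,-0.6,-1,0,0,0,-1,1.5,-0.9,-1.5,0,0,0,-1,2,-1.19,-2.05,0,0,0,-1,2.45,-1.46,-2.52,0,0,0,-1,2.45,-1.46,-2.52,0,0,0,-1]
}}

```text
time: 9.72
ee_pos: [0.6729, 0.0978, 0.1163]
tcp_rot: [-60.0, -0.0, 150.2]
wrist_force: [-0.4, -0.7, -1.2]
opening: 0.0276
```

```bash
python3 -c "
from m import *
meas()
from h import *
for c in('scene',):
    d=imaging.camera(c); cv2.imwrite(f'pics/d_{c}.png',d['pixels'])
    cv2.imwrite(f'pics/d_{c}z.png',cv2.resize(d['pixels'][160:260,250:350],None,fx=6,fy=6))
"
```

```text
t 9.72 grasp [0.6595 0.0744 0.0695] psi 150.2 tiltfromvert 30.0 F [-0.4 -0.7 -1.2] T [ 0.57 -0.3   0.06] open 0.0276 q [ 14.7  42.8  35.  104.3 -20.9 -41.4] cmd-meas mm [ -82.6 -176.8   -0.2]
```

View pics/d_scenez.png

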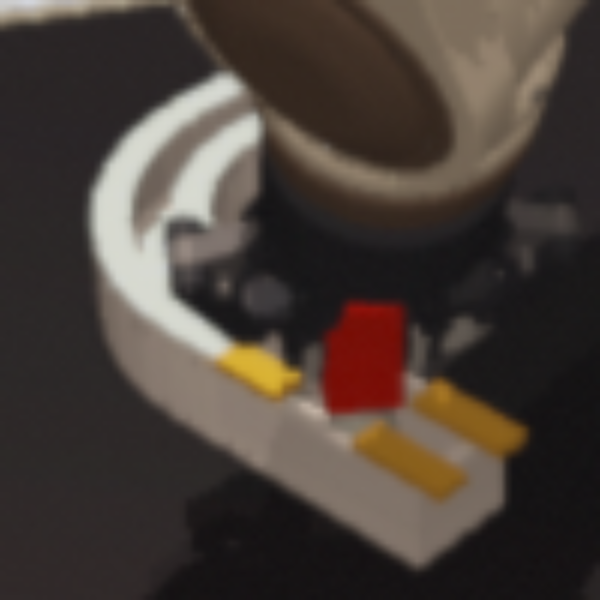

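{"fn": "arm_command", "kwargs": {
  "rows": [0,-0.17,0.1,0,0,0,-1,0,-0.35,0.2,0,0,0,-1,0,-0.43,0.25,0,0,0,-1,0,-0.52,0.3,0,0,0,-1,0,-0.52,0.3,0,0,0,-1]
}}

```text
time: 10.18
ee_pos: [0.6733, 0.0958, 0.1229]
tcp_rot: [-60.0, 0.0, 150.1]
wrist_force: [-0.1, -0.5, -1.1]
opening: 0.0276
```

```bash
python3 -c "
from m import *
meas()"
```

```text
t 10.18 grasp [0.6598 0.0724 0.0761] psi 150.1 tiltfromvert 30.0 F [-0.1 -0.5 -1.1] T [ 0.59 -0.36 -0.01] open 0.0276 q [ 14.5  42.7  35.6 104.9 -20.9 -41.5] cmd-meas mm [ -83.  -174.8   -6.8]
```

{"fn": "arm_command", "kwargs": {
  "rows": [0,0,0,0,0,0,-1]
}}

```text
time: 10.27
ee_pos: [0.6732, 0.0959, 0.1226]
tcp_rot: [-60.0, 0.0, 150.1]
wrist_force: [-1.2, 0.2, -2.1]
opening: 0.0278
```

```bash
python3 -c "
from m import *
meas()"
```

```text
t 10.27 grasp [0.6598 0.0725 0.0758] psi 150.1 tiltfromvert 30.0 F [-1.2  0.2 -2.1] T [ 0.53 -0.29 -0.  ] open 0.0278 q [ 14.5  42.7  35.6 104.9 -20.9 -41.5] cmd-meas mm [ -82.9 -174.9   -6.5]
```

{"fn": "arm_command", "kwargs": {
  "rows": [0,-0.35,0.2,0,0,0,-1,0,-0.7,0.4,0,0,0,-1,0,-1.04,0.6,0,0,0,-1,0,-1.04,0.6,0,0,0,-1]
}}

```text
time: 10.6
ee_pos: [0.6734, 0.0961, 0.1357]
tcp_rot: [-60.0, 0.1, 150.1]
wrist_force: [0.4, -0.6, -0.4]
opening: 0.0275
```

```bash
python3 -c "
from m import *
meas()
from h import *
for c in('scene',):
    d=imaging.camera(c); cv2.imwrite(f'pics/e_{c}.png',d['pixels'])
    cv2.imwrite(f'pics/e_{c}z.png',cv2.resize(d['pixels'][160:260,250:350],None,fx=6,fy=6))
"
```

```text
t 10.6 grasp [0.66   0.0727 0.089 ] psi 150.1 tiltfromvert 30.0 F [ 0.4 -0.6 -0.4] T [ 0.55 -0.3  -0.01] open 0.0275 q [ 14.5  42.6  36.8 106.2 -20.9 -41.5] cmd-meas mm [ -83.1 -175.1  -19.7]
```

View pics/e_scenez.png

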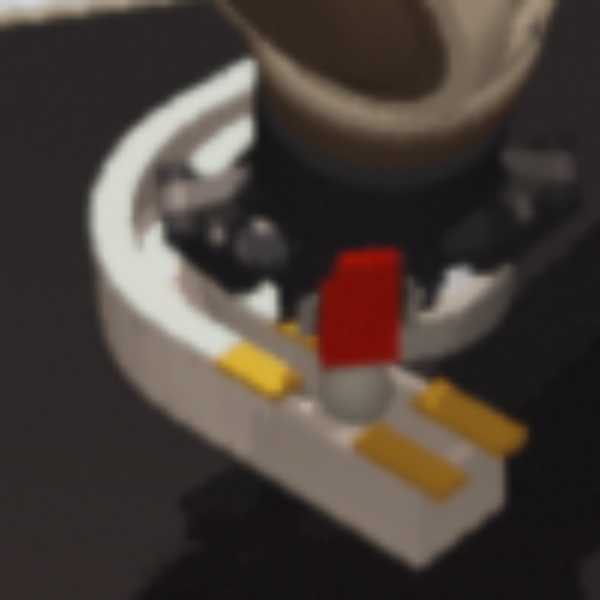

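{"fn": "arm_command", "kwargs": {
  "rows": [0,-0.87,0.5,0,0,0,-1,0,-1.74,1,0,0,0,-1,0,-3.46,2,0,0,0,-1,0,-5.2,3,0,0,0,-1,0,-6.9,4,0,0,0,-1,0,-6.9,4,0,0,0,-1]
}}

```text
time: 11.15
ee_pos: [0.6735, 0.096, 0.2198]
tcp_rot: [-60.2, 0.3, 150.2]
wrist_force: [0.8, -0.1, -0.6]
opening: 0.0272
```

```bash
python3 -c "
from m import *
meas()
from h import *
for c in('scene','top'):
    d=imaging.camera(c); cv2.imwrite(f'pics/f_{c}.png',d['pixels'])
    if c=='scene':cv2.imwrite(f'pics/f_{c}z.png',cv2.resize(d['pixels'][130:250,250:350],None,fx=5,fy=5))
"
```

```text
t 11.15 grasp [0.6603 0.0726 0.1729] psi 150.2 tiltfromvert 29.8 F [ 0.8 -0.1 -0.6] T [ 0.44 -0.21 -0.05] open 0.0272 q [ 14.5  43.2  47.1 115.6 -21.  -41.5] cmd-meas mm [ -83.2 -175.  -103.7]
```

View pics/f_scenez.png

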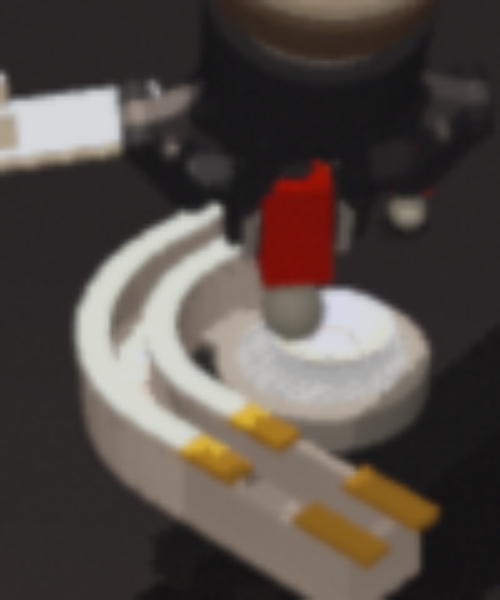

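```bash
python3 -c "
from m import *
sync()
g0=np.array([.6603,.0726,.1729]);g1=np.array([.543,.3245,.15])
L=[]
for i in range(1,13):
    f=i/14; L.append((g0+(g1-g0)*f,150-29*f,29.8-89.8*f))
rows(L,commit=False)"
```

```text
1.51,-0.77,-0.24,-6.5,1.9,-1.1   tcp [0.6633 0.1088 0.2208]
3.1,-1.1,-0.71,-12.9,3.9,-1.8   tcp [0.6524 0.1216 0.2213]
4.73,-1.36,-1.2,-19.3,6,-2.3   tcp [0.641  0.1346 0.2211]
6.4,-1.56,-1.72,-25.7,8.1,-2.6   tcp [0.6292 0.1476 0.2202]
8.12,-1.7,-2.27,-32.1,10.3,-2.6   tcp [0.617  0.1609 0.2187]
9.88,-1.79,-2.86,-38.4,12.6,-2.5   tcp [0.6045 0.1745 0.2165]
11.68,-1.83,-3.5,-44.7,14.9,-2   tcp [0.5918 0.1885 0.2136]
13.52,-1.83,-4.2,-51,17.2,-1.4   tcp [0.5789 0.2029 0.2101]
15.39,-1.8,-4.97,-57.3,19.6,-0.4   tcp [0.5659 0.2178 0.2059]
17.28,-1.73,-5.81,-63.5,22,0.8   tcp [0.5529 0.2332 0.2011]
19.19,-1.64,-6.71,-69.7,24.3,2.2   tcp [0.5401 0.2492 0.1958]
21.12,-1.54,-7.7,-75.8,26.7,3.9   tcp [0.5274 0.2657 0.19  ]
```

{"fn": "arm_command", "kwargs": {
  "rows": [1.5,-0.8,-0.2,-6.5,1.9,-1.1,-1,3.1,-1.1,-0.7,-13,4,-1.8,-1,4.7,-1.4,-1.2,-19.3,6,-2.3,-1,6.4,-1.6,-1.7,-25.7,8,-2.6,-1,8.1,-1.7,-2.3,-32,10.3,-2.6,-1,9.9,-1.8,-2.9,-38.4,12.6,-2.5,-1,11.7,-1.8,-3.5,-44.7,15,-2,-1,13.5,-1.8,-4.2,-51,17.2,-1.4,-1,15.4,-1.8,-5,-57.3,19.6,-0.4,-1,17.3,-1.7,-5.8,-63.5,22,0.8,-1,19.2,-1.6,-6.7,-69.7,24.3,2.2,-1,21.1,-1.5,-7.7,-75.8,26.7,3.9,-1]
}}

```text
time: 12.25
ee_pos: [0.5256, 0.2652, 0.1877]
tcp_rot: [-137.4, -0.2, 125.0]
wrist_force: [0.9, -0.4, -2.4]
opening: 0.0277
```

{"fn": "arm_command", "kwargs": {
  "rows": [0,0,0,0,0,0,-1]
}}

```text
time: 12.33
ee_pos: [0.5194, 0.2644, 0.1757]
tcp_rot: [-136.6, -0.3, 125.1]
wrist_force: [-2.8, -1.3, -7.9]
opening: 0.0277
```

```bash
python3 -c "
from m import *
meas();sync()
rows([((.543,.3245,.12),121,-60),((.543,.3245,.06),121,-60)])
"
```

```text
t 12.33 grasp [0.5513 0.2872 0.1386] psi 125.1 tiltfromvert 46.6 F [-2.8 -1.3 -7.9] T [-0.68  1.06 -0.  ] open 0.0277 q [ 24.  -25.3 -42.4  26.9   8.3  -7.5] cmd-meas mm [ 154.1 -168.3   39.6]
3.87,2.52,1.61,-13.4,2.2,3.5   tcp [0.5029 0.3004 0.147 ]
3.84,6.64,5.97,-13.4,2.2,3.5   tcp [0.5029 0.3004 0.087 ]
```

{"fn": "arm_command", "kwargs": {
  "rows": [0,0,0,0,0,0,-1,0,0,0,0,0,0,-1]
}}

```text
time: 12.5
ee_pos: [0.5271, 0.2654, 0.1894]
tcp_rot: [-137.1, -0.1, 125.2]
wrist_force: [0.7, 0.0, -0.4]
opening: 0.0277
```

```bash
python3 -c "
from m import *
meas();sync()
from h import *
o=sensors.get_obs();print(o['qd'],o['joint_efforts'])
for c in('scene','top'):
    d=imaging.camera(c); cv2.imwrite(f'pics/g_{c}.png',d['pixels'])
"
```

```text
t 12.5 grasp [0.5594 0.2882 0.1526] psi 125.2 tiltfromvert 47.1 F [ 0.7  0.  -0.4] T [-0.5   0.67 -0.02] open 0.0277 q [ 23.7 -24.8 -40.8  27.6   8.4  -7.8] cmd-meas mm [ -24.3   35.  -102.4]
[-0.89763877  1.44434971  4.39822076  0.0530299   0.0517317   0.09740748] [  0.72945055 -27.59573221  49.65885758  -7.83369988   0.36161914
   0.05572587]
```

View pics/g_scene.png

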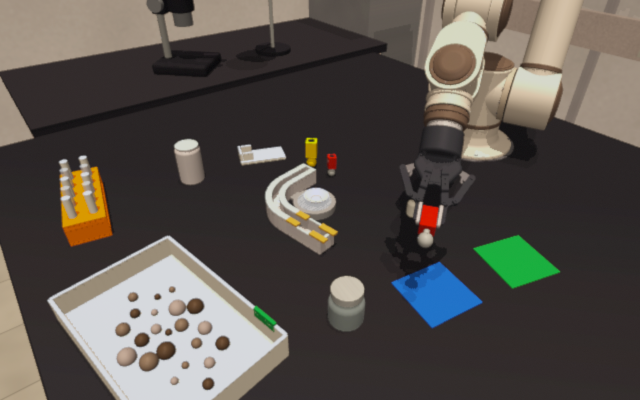

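```bash
cat > kin.py <<'E'
import numpy as np
from scipy.optimize import least_squares
from scipy.spatial.transform import Rotation as Ro
# q, tcp
data=[([76.6626,5.0107,10.0338,95.0979,0,90],[.12685,.53504,.30318]),
([25.9,4.2,1.5,105.2,-17.6,125.3],[.4277,.1357,.2604]),
([1.4,-1.1,.5,91.5,.1,19.1],[.51,.0127,.274]),
([1.,23.,18.2,101.7,-24.9,-55.],[.5895,-.0791,.2165]),
([1.1,24.6,9.1,91.,-25.4,-55.3],[.5905,-.0795,.1155]),
([1.4,27.8,13.5,92.4,-25.3,-54.9],[.6131,-.0753,.1162]),
([3.,34.4,22.8,95.8,-24.9,-53.3],[.6559,-.0549,.1161]),
([5.9,39.4,30.2,99.4,-23.9,-50.3],[.6817,-.0156,.1161]),
([11.8,42.,33.9,102.9,-22.,-44.4],[.6796,.0603,.1164]),
([14.7,42.8,35.,104.3,-20.9,-41.4],[.6729,.0978,.1163]),
([14.5,42.6,36.8,106.2,-20.9,-41.5],[.6734,.0961,.1357]),
([14.5,43.2,47.1,115.6,-21.,-41.5],[.6735,.096,.2198]),
([24,-25.3,-42.4,26.9,8.3,-7.5],[.5194,.2644,.1757]),
([23.7,-24.8,-40.8,27.6,8.4,-7.8],[.5271,.2654,.1894])]
def fk(P,q):
    h,a,l1x,l1z,l2x,l2z,l3x,l3z,l4=P
    q=np.radians(q)
    R=Ro.from_euler("z",q[0]); p=np.array([0,0,h])+R.apply([a,0,0])
    R=R*Ro.from_euler("y",q[1]); p=p+R.apply([l1x,0,l1z])
    R=R*Ro.from_euler("y",-q[2]); p=p+R.apply([l2x,0,l2z])
    R=R*Ro.from_euler("y",q[3]); p=p+R.apply([l3x,0,l3z])   # local x is approach at q5=0
    R=R*Ro.from_euler("z",SG*q[4]); p=p+R.apply([l4,0,0])
    return p,R.apply([1,0,0])
best=None
for SG in(1,-1):
    f=lambda P:np.concatenate([(fk(P,q)[0]-t)*1000 for q,t in data])+0
    g=lambda P:np.r_[f(P),(P-np.array([.3,0,0,.45,.4,0,.1,0,.2]))*1]
    r=least_squares(g,[.3,0,0,.45,.4,0,.1,0,.2]); 
    e=np.abs(f(r.x)).max(); print(SG,r.x.round(3),e)
    if best is None or e<best[1]: best=(r.x,e,SG)
P,_,SG=best
def ik(p,axis,q0):
    def res(q): 
        a,b=fk(P,q); return np.r_[(a-p)*1000,(b-axis)*300]
    r=least_squares(res,q0,x_scale=30); return r.x,np.abs(r.fun).max()
if __name__=="__main__":
    q0=np.array([23.7,-24.8,-40.8,27.6,8.4])
    for name,g,ps,t in [("now",(.5594,.2882,.1526),125,-47),("mat60",(.543,.3245,.024),121,-60),("mat60@.1",(.543,.3245,.1),121,-60),("mat50",(.543,.3245,.024),121,-50),("mat40",(.543,.3245,.024),121,-40),
       ("mat60far",(.57,.345,.024),121,-60),("mat60far.1",(.57,.345,.1),121,-60)]:
        from m import Rp
        R=Rp(ps,t); p=np.array(g)-R.apply([0,.054,0]); q,e=ik(p,R.apply([0,1,0]),q0); print(name,q.round(1),round(e,2))
E
python3 kin.py
```

```text
1 [ 0.16  -0.002 -0.001  0.42   0.52   0.036  0.145  0.001  0.212] 0.5775290543473671
-1 [ 0.146  0.108 -0.011  0.421  0.444  0.04   0.549 -0.023 -0.211] 13.112421357061033
now [ 23.8 -24.8 -40.8  27.6   8.2] 0.0
mat60 [ 30.8 -17.  -60.7 -13.8   0.2] 0.0
mat60@.1 [ 30.8 -26.8 -57.   -0.2   0.2] 0.0
mat50 [ 30.8 -17.2 -52.9   4.3   0.2] 0.0
mat40 [ 30.8 -13.5 -43.7  19.8   0.1] 0.0
mat60far [ 31.3 -10.9 -56.2 -15.3  -0.2] 0.0
mat60far.1 [ 31.3 -20.3 -52.9  -2.6  -0.2] 0.0
```

```bash
python3 -c "
from m import *
meas()
rows([((.555,.333,.10),121,-60),((.555,.333,.05),121,-60)])
"
```

```text
t 12.6 grasp [0.5611 0.2884 0.1548] psi 125.1 tiltfromvert 47.2 F [ 0.6 -0.2 -1.6] T [-0.52  0.72  0.01] open 0.0278 q [ 23.7 -24.7 -40.6  27.6   8.4  -7.8] cmd-meas mm [-1.5 -0.1 -2.1]
4.25,5.36,3.55,-12.9,2.4,3.4   tcp [0.5149 0.3089 0.127 ]
4.25,8.76,7.21,-12.9,2.4,3.4   tcp [0.5149 0.3089 0.077 ]
```

{"fn": "arm_command", "kwargs": {
  "rows": [0.5,0.67,0.45,-1.6,0.3,0.4,-1,1.1,1.34,0.9,-3.2,0.6,0.9,-1,1.6,2,1.3,-4.8,0.9,1.3,-1,2.1,2.7,1.8,-6.5,1.2,1.7,-1,2.7,3.4,2.2,-8,1.5,2.1,-1,3.2,4,2.7,-9.7,1.8,2.6,-1,3.7,4.7,3.1,-11.3,2.1,3,-1,4.2,5.3,3.5,-12.9,2.4,3.4,-1,4.2,6.5,4.7,-12.9,2.4,3.4,-1,4.2,7.6,5.9,-12.9,2.4,3.4,-1,4.2,8.7,7.2,-12.9,2.4,3.4,-1,4.2,8.7,7.2,-12.9,2.4,3.4,-1]
}}

```text
time: 13.6
ee_pos: [0.515, 0.3077, 0.0736]
tcp_rot: [-149.6, 0.0, 120.9]
wrist_force: [-0.5, 0.2, -2.3]
opening: 0.0275
```

{"fn": "arm_command", "kwargs": {
  "rows": [0,0,0,0,0,0,-1,0,0,0,0,0,0,-1]
}}

```text
time: 13.77
ee_pos: [0.5162, 0.3087, 0.0788]
tcp_rot: [-150.1, -0.0, 120.9]
wrist_force: [-0.2, 1.3, -1.0]
opening: 0.0275
```

```bash
python3 -c "
from m import *
meas();sync()
rows([((.555,.333,.034),121,-60)],commit=False)
from h import *
for c in('scene','top'):
    d=imaging.camera(c); cv2.imwrite(f'pics/i_{c}.png',d['pixels'])
    c0,r0=(360,200) if c=='scene' else (170,150)
    cv2.imwrite(f'pics/i_{c}z.png',cv2.resize(d['pixels'][r0:r0+120,c0:c0+150],None,fx=5,fy=5))
"
```

```text
t 13.77 grasp [0.5564 0.3328 0.0518] psi 120.9 tiltfromvert 60.1 F [-0.2  1.3 -1. ] T [-0.51  0.84  0.05] open 0.0275 q [ 30.9 -18.1 -57.7  -9.6   0.1  -0. ] cmd-meas mm [-1.4  0.2 -1.8]
0.09,0.8,1.59,0.1,-0,-0   tcp [0.5149 0.3089 0.061 ]
```

View pics/i_scenez.png

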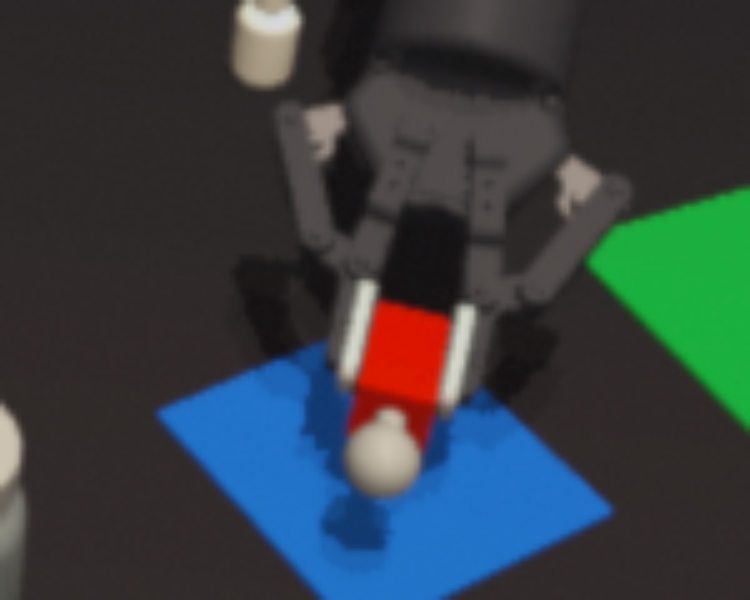

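View pics/i_topz.png

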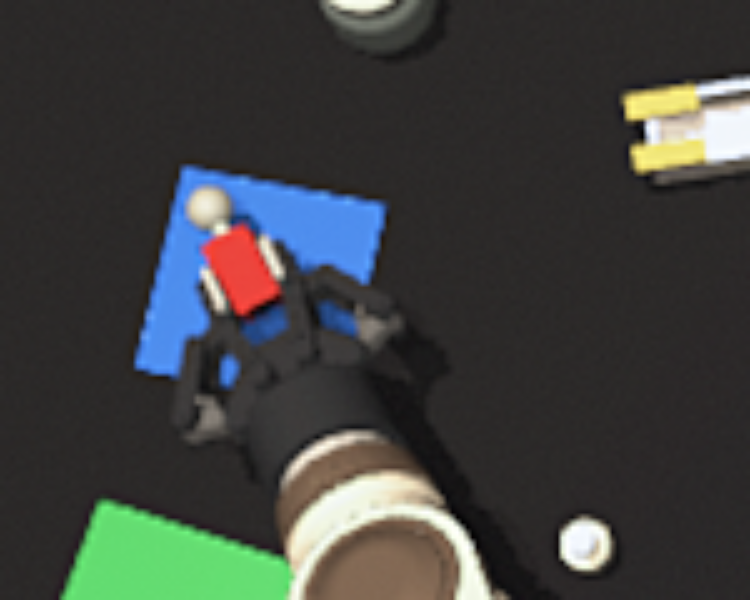

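{"fn": "arm_command", "kwargs": {
  "rows": [0,0.25,0.43,0,0,0,-1,0,0.5,0.87,0,0,0,-1,0,0.75,1.3,0,0,0,-1,0,1,1.73,0,0,0,-1,0,1.1,1.9,0,0,0,-1,0,1.1,1.9,0,0,0,-1,0,1.1,1.9,0,0,0,-1]
}}

```text
time: 14.45
ee_pos: [0.5146, 0.3083, 0.0544]
tcp_rot: [-149.9, -0.0, 121.0]
wrist_force: [0.6, -0.0, -0.7]
opening: 0.0275
```

```bash
python3 -c "
from m import *
meas()"
```

```text
t 14.45 grasp [0.5547 0.3323 0.0274] psi 121.0 tiltfromvert 59.9 F [ 0.6 -0.  -0.7] T [-0.54  0.88  0.04] open 0.0275 q [ 30.9 -15.  -58.7 -13.7   0.1  -0. ] cmd-meas mm [ 1.6  0.4 24.3]
```

{"fn": "arm_command", "kwargs": {
  "rows": [0,0.05,0.09,0,0,0,-1,0,0.1,0.17,0,0,0,-1,0,0.1,0.17,0,0,0,-1]
}}

```text
time: 14.7
ee_pos: [0.5148, 0.3084, 0.0529]
tcp_rot: [-150.0, -0.0, 121.0]
wrist_force: [-0.6, -1.1, -1.3]
opening: 0.0277
```

```bash
python3 -c "
from m import *
meas()"
```

```text
t 14.7 grasp [0.5549 0.3324 0.0259] psi 121.0 tiltfromvert 60.0 F [-0.6 -1.1 -1.3] T [-0.56  0.86  0.02] open 0.0277 q [ 30.9 -14.7 -58.8 -14.1   0.1  -0. ] cmd-meas mm [ 1.5  0.3 25.9]
```

{"fn": "arm_command", "kwargs": {
  "rows": [0,0.05,0.09,0,0,0,-1,0,0.1,0.17,0,0,0,-1,0,0.1,0.17,0,0,0,-1]
}}

```text
time: 14.95
ee_pos: [0.5147, 0.3083, 0.0507]
tcp_rot: [-150.0, -0.0, 121.0]
wrist_force: [-0.2, 0.3, -1.9]
opening: 0.0275
```

```bash
python3 -c "
from m import *
meas()
from h import *
for c in('scene',):
    d=imaging.camera(c)
    c0,r0=(400,240)
    cv2.imwrite(f'pics/j_{c}z.png',cv2.resize(d['pixels'][r0:r0+80,c0:c0+100],None,fx=7,fy=7))
"
```

```text
t 14.95 grasp [0.5548 0.3324 0.0236] psi 121.0 tiltfromvert 60.0 F [-0.2  0.3 -1.9] T [-0.58  0.92  0.02] open 0.0275 q [ 30.9 -14.4 -58.9 -14.4   0.1  -0. ] cmd-meas mm [ 1.6  0.4 28.1]
```

View pics/j_scenez.png

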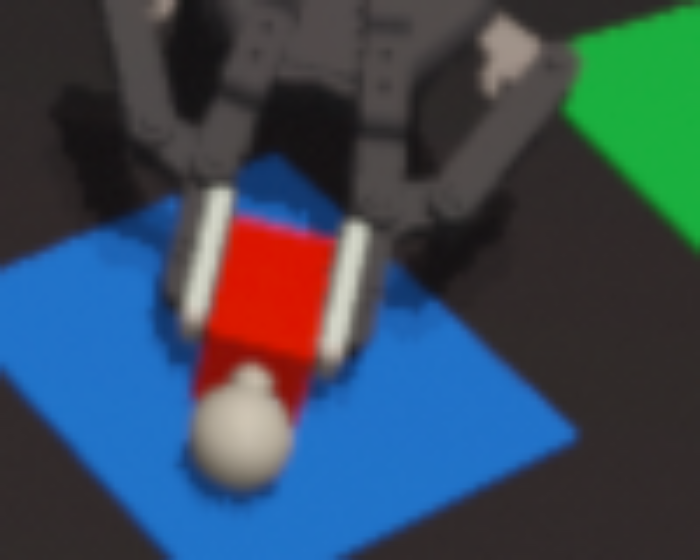

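{"fn": "arm_command", "kwargs": {
  "rows": [0,0.05,0.09,0,0,0,-1,0,0.05,0.09,0,0,0,-1]
}}

```text
time: 15.17
ee_pos: [0.515, 0.3085, 0.0504]
tcp_rot: [-150.0, -0.0, 121.0]
wrist_force: [0.7, 0.2, -0.2]
opening: 0.028
```

```bash
python3 -c "
from m import *
meas()"
```

```text
t 15.17 grasp [0.5551 0.3326 0.0234] psi 121.0 tiltfromvert 60.0 F [ 0.7  0.2 -0.2] T [-0.33  0.66  0.  ] open 0.028 q [ 30.9 -14.2 -58.9 -14.7   0.1  -0. ] cmd-meas mm [ 1.2  0.2 28.4]
```

{"fn": "arm_command", "kwargs": {
  "rows": [0,0.05,0.09,0,0,0,-1,0,0.05,0.09,0,0,0,-1]
}}

```text
time: 15.33
ee_pos: [0.5154, 0.3088, 0.0503]
tcp_rot: [-150.1, -0.0, 121.0]
wrist_force: [-1.1, -0.4, 3.9]
opening: 0.0276
```

```bash
python3 -c "
from m import *
meas()"
```

```text
t 15.33 grasp [0.5556 0.3329 0.0234] psi 121.0 tiltfromvert 60.1 F [-1.1 -0.4  3.9] T [-0.15  0.33  0.  ] open 0.0276 q [ 30.9 -14.1 -58.9 -14.9   0.1  -0. ] cmd-meas mm [ 0.8 -0.1 28.5]
```

{"fn": "arm_command", "kwargs": {
  "rows": [0,0,0,0,0,0,0.2,0,0,0,0,0,0,0.2,0,0,0,0,0,0,0.2,0,0,0,0,0,0,0.2]
}}

```text
time: 15.67
ee_pos: [0.5146, 0.3082, 0.0486]
tcp_rot: [-150.0, -0.0, 121.0]
wrist_force: [0.8, 0.4, -0.1]
opening: 0.0512
```

```bash
python3 -c "
from m import *
meas()
from h import *
for c in('scene','top'):
    d=imaging.camera(c)
    c0,r0=(400,240) if c=='scene' else (180,160)
    cv2.imwrite(f'pics/k_{c}z.png',cv2.resize(d['pixels'][r0:r0+80,c0:c0+100],None,fx=6,fy=6))
"
```

```text
t 15.67 grasp [0.5547 0.3323 0.0216] psi 121.0 tiltfromvert 60.0 F [ 0.8  0.4 -0.1] T [-0.39  0.66 -0.04] open 0.0512 q [ 30.9 -14.1 -58.9 -14.8   0.1  -0. ] cmd-meas mm [ 1.6  0.5 30.2]
```

View pics/k_scenez.png

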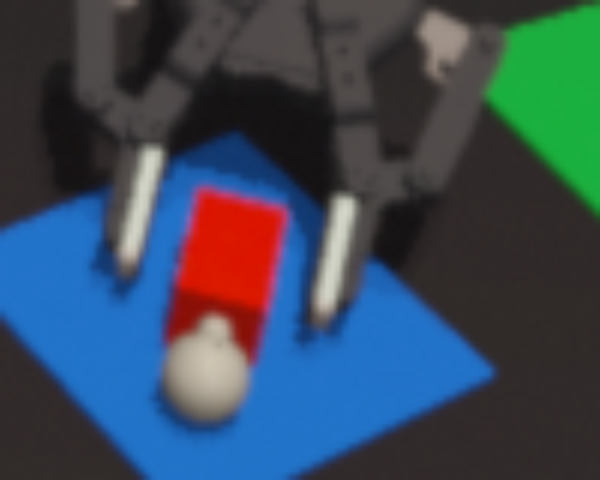

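View pics/k_topz.png

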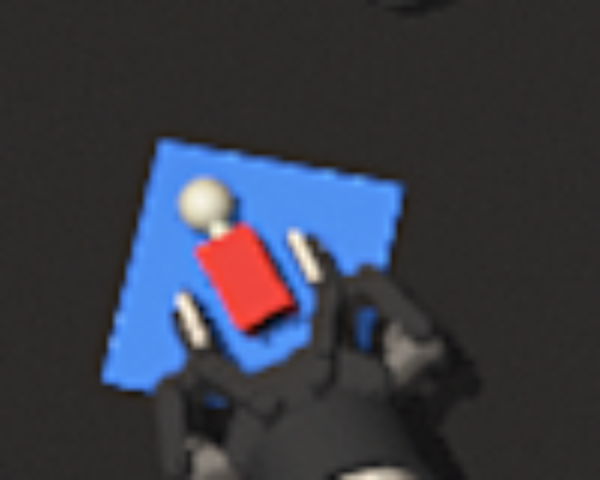

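{"fn": "arm_command", "kwargs": {
  "rows": [0,-0.5,-0.87,0,0,0,0.2,0,-1,-1.73,0,0,0,0.2,0,-2,-3.46,0,0,0,0.2,0,-3,-5.2,0,0,0,0.2,0,-4,-6.9,0,0,0,0.2,0,-4,-6.9,0,0,0,0.2]
}}

```text
time: 16.27
ee_pos: [0.5161, 0.3091, 0.1345]
tcp_rot: [-150.4, -0.0, 121.0]
wrist_force: [0.1, 0.5, 1.0]
opening: 0.0514
```

```bash
cat > lampfit.py <<'E'
from h import *
from scipy.optimize import minimize
# lying lamp: fit red top face + body silhouettes; q=(x,y of body centre, dir angle of ball), z range
def fit(imgs,boxes,z0,z1,q0,U=8):
    M={}
    for c in imgs:
        c0,r0,c1,r1=boxes[c]
        im=cv2.resize(imgs[c]["pixels"][r0:r1,c0:c1],None,fx=U,fy=U,interpolation=cv2.INTER_LINEAR).astype(int)
        m=((im[...,2]>75)&(im[...,1]<.5*im[...,2])&(im[...,0]<.6*im[...,2])).astype(np.uint8)
        k,l,s,_=cv2.connectedComponentsWithStats(m); M[c]=(l==1+s[1:,4].argmax()).astype(np.uint8)
    def ren(c,q):
        c0,r0,c1,r1=boxes[c]; R=np.array([[np.cos(q[2]),-np.sin(q[2])],[np.sin(q[2]),np.cos(q[2])]])
        b=np.array([[x,y] for x in(-.0225,.0225) for y in(-.014,.014)])@R.T+q[:2]
        P=np.r_[np.c_[b,np.full(4,z0)],np.c_[b,np.full(4,z1)]]
        m=np.zeros_like(M[c]); cv2.fillConvexPoly(m,cv2.convexHull(((proj(imgs[c],P)-[c0,r0]+.5)*U).astype(np.float32)).astype(np.int32),1); return m
    def run(cams):
        f=lambda q:sum(1-(ren(c,q)&M[c]).sum()/(ren(c,q)|M[c]).sum() for c in cams)
        q0_=np.array(q0); r=minimize(f,q0_,method="Nelder-Mead",options=dict(initial_simplex=[q0_,q0_+[.006,0,0],q0_+[0,.006,0],q0_+[0,0,.12]],xatol=1e-4,fatol=1e-5))
        print(cams,r.x[:2].round(4),np.degrees(r.x[2]).round(1),round(r.fun,3)); return r.x
    for c in imgs: run([c])
    return run(list(imgs))
E
python3 - <<'E'
from m import *
meas()
from lampfit import *
I={c:imaging.camera(c) for c in("scene","top")}
for c in I: cv2.imwrite(f"pics/l_{c}.png",I[c]["pixels"])
fit(I,dict(scene=(400,240,470,320),top=(190,175,260,235)),.003,.031,(.562,.336,np.radians(31)))
E
```

```text
t 16.27 grasp [0.5564 0.3333 0.1079] psi 121.0 tiltfromvert 60.4 F [0.1 0.5 1. ] T [-0.33  0.57  0.  ] open 0.0514 q [ 30.9 -24.5 -54.9  -0.8   0.1  -0. ] cmd-meas mm [  0.1  -0.4 -55.8]
['scene'] [0.5587 0.3342] 28.9 0.233
['top'] [0.5626 0.3377] 33.6 0.276
['scene', 'top'] [0.5613 0.3361] 30.7 0.522
```

View pics/l_top.png

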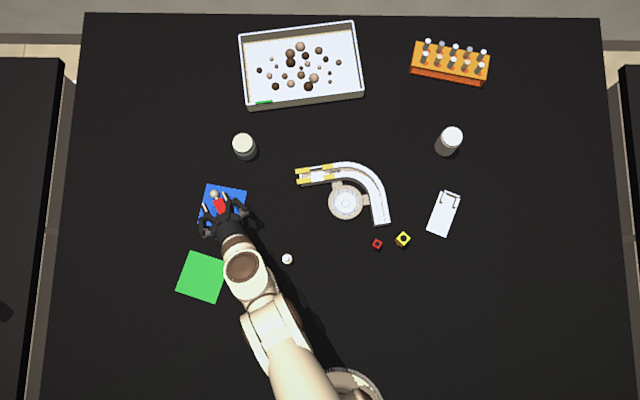

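Run:
```python
from m import *
sync()
g0=np.array([.5564,.3333,.1079]);g1=np.array([.5613,.336,.10])
rows([(g0+(g1-g0)*i/10+np.array([0,0,.02*np.sin(np.pi*i/10)]),121,-60.4+6.04*i) for i in range(1,11)])
```

```text
-0,-0.31,-1.54,5.7,-0,-0   tcp [0.5193 0.311  0.1448]
-0.01,-0.41,-2.54,11.8,-0,-0   tcp [0.5228 0.3131 0.154 ]
-0.01,-0.4,-3.44,17.8,-0,-0   tcp [0.5267 0.3154 0.1617]
-0.01,-0.25,-4.18,23.9,-0,-0   tcp [0.531  0.3179 0.1673]
-0.01,0.05,-4.73,29.9,-0,-0   tcp [0.5356 0.3207 0.1706]
-0.01,0.49,-5.08,35.9,-0,-0   tcp [0.5404 0.3235 0.1715]
-0.02,1.08,-5.23,42,-0,-0   tcp [0.5454 0.3265 0.1699]
-0.02,1.79,-5.21,48,-0,-0   tcp [0.5506 0.3296 0.1661]
-0.02,2.6,-5.05,54.1,-0,-0   tcp [0.5559 0.3328 0.1607]
-0.02,3.47,-4.78,60.1,-0,-0   tcp [0.5613 0.336  0.154 ]
```

{"fn": "arm_command", "kwargs": {
  "rows": [0,-0.3,-1.5,5.7,0,0,0.3,0,-0.4,-2.5,11.8,0,0,0.3,0,-0.4,-3.4,17.8,0,0,0.3,0,-0.25,-4.2,23.9,0,0,0.3,0,0.05,-4.7,29.9,0,0,0.3,0,0.5,-5.1,35.9,0,0,0.3,0,1.1,-5.2,42,0,0,0.3,0,1.8,-5.2,48,0,0,0.3,0,2.6,-5.05,54.1,0,0,0.3,-0.02,3.47,-4.78,60.1,0,0,0.3,-0.02,3.47,-4.78,60.1,0,0,0.3,-0.02,3.47,-4.78,60.1,0,0,0.3]
}}

```text
time: 17.37
ee_pos: [0.5613, 0.336, 0.1473]
tcp_rot: [-89.5, -0.0, 121.0]
wrist_force: [0.5, -0.8, -0.2]
opening: 0.0554
```

{"fn": "arm_command", "kwargs": {
  "rows": [0,0,0,0,0,0,0.3,0,0,0,0,0,0,0.3]
}}

```text
time: 17.53
ee_pos: [0.5605, 0.3356, 0.1536]
tcp_rot: [-90.0, -0.0, 121.0]
wrist_force: [-0.3, 0.4, -0.1]
opening: 0.0552
```

Run:
```python
from m import *
meas();sync()
rows([((.5613,.336,.05),121,0),((.5613,.336,.026),121,0)],commit=False)
from h import *
for c in('scene','top'):
    d=imaging.camera(c)
    c0,r0=(390,220) if c=='scene' else (180,160)
    cv2.imwrite(f'pics/n_{c}z.png',cv2.resize(d['pixels'][r0:r0+100,c0:c0+100],None,fx=5,fy=5))
```

```text
t 17.53 grasp [0.5606 0.3356 0.0996] psi 121.0 tiltfromvert 0.0 F [-0.3  0.4 -0.1] T [-0.06  0.02 -0.01] open 0.0552 q [30.9 18.8  9.6 80.7  0.  -0.1] cmd-meas mm [0.8 0.4 0.4]
-0,4.96,-0.08,0,-0,0   tcp [0.5613 0.336  0.104 ]
-0,7.36,-0.08,0,-0,0   tcp [0.5613 0.336  0.08  ]
```

View pics/n_scenez.png

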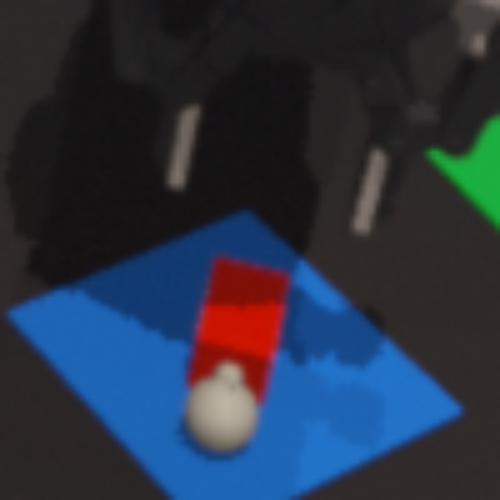

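{"fn": "arm_command", "kwargs": {
  "rows": [0,1.5,-0.05,0,0,0,0.3,0,3,-0.08,0,0,0,0.3,0,4.5,-0.08,0,0,0,0.3,0,5.5,-0.08,0,0,0,0.3,0,6.5,-0.08,0,0,0,0.3,0,7.2,-0.08,0,0,0,0.3,0,7.2,-0.08,0,0,0,0.3,0,7.2,-0.08,0,0,0,-1,0,7.2,-0.08,0,0,0,-1,0,7.2,-0.08,0,0,0,-1,0,7.2,-0.08,0,0,0,-1,0,7.2,-0.08,0,0,0,-1],
  "force": 30
}}

```text
time: 18.63
ee_pos: [0.562, 0.3365, 0.0816]
tcp_rot: [-90.0, -0.0, 121.0]
wrist_force: [-0.4, -0.1, 5.2]
opening: 0.0274
```

Run:
```python
from m import *
meas()
from h import *
for c in('scene','top'):
    d=imaging.camera(c)
    c0,r0=(390,220) if c=='scene' else (180,160)
    cv2.imwrite(f'pics/o_{c}z.png',cv2.resize(d['pixels'][r0:r0+100,c0:c0+100],None,fx=5,fy=5))
```

```text
t 18.63 grasp [0.5619 0.3365 0.0276] psi 121.0 tiltfromvert 0.0 F [-0.4 -0.1  5.2] T [-0.01  0.13  0.06] open 0.0274 q [30.9 20.6  3.9 73.3  0.  -0.1] cmd-meas mm [-1.4 -0.9 72. ]
```

View pics/o_scenez.png

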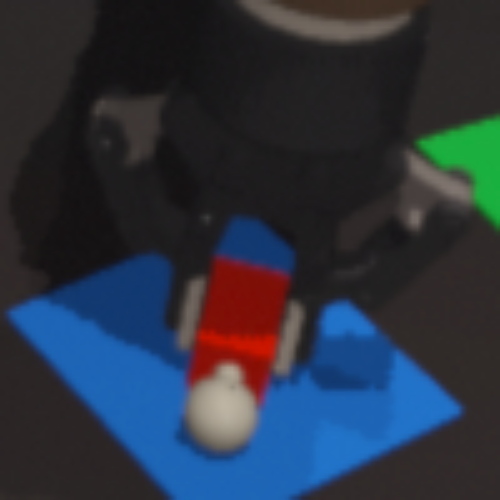

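{"fn": "arm_command", "kwargs": {
  "rows": [0,-0.5,0,0,0,0,-1,0,-1.2,0,0,0,0,-1,0,-3,0,0,0,0,-1,0,-5,0,0,0,0,-1,0,-7,0,0,0,0,-1,0,-9,0,0,0,0,-1,0,-11,0,0,0,0,-1,0,-12.5,0,0,0,0,-1,0,-12.5,0,0,0,0,-1,0,-12.5,0,0,0,0,-1]
}}

```text
time: 19.57
ee_pos: [0.5621, 0.3364, 0.2062]
tcp_rot: [-90.0, -0.0, 121.0]
wrist_force: [0.5, 0.5, -2.5]
opening: 0.0278
```

Run:
```python
from m import *
meas();sync()
o=load()[0]
g0=o+[0,0,-.054]; g1=np.array([.5484,-.2937,.15])
L=[(g0+(g1-g0)*i/24,121-51.6*i/24,0) for i in range(1,13)]
rows([L[1],L[5],L[11]],commit=False)
from h import *
d=imaging.camera('scene'); cv2.imwrite('pics/p.png',d['pixels'])
```

```text
t 19.57 grasp [0.5621 0.3364 0.1522] psi 121.0 tiltfromvert 0.0 F [ 0.5  0.5 -2.5] T [ 0.01 -0.03  0.01] open 0.0278 q [30.9 18.8 15.4 86.6  0.  -0.1] cmd-meas mm [ -1.6  -0.9 -52.6]
-4.44,0.02,2.8,-0,4.3,0   tcp [0.561  0.2839 0.206 ]
-13.33,0.06,8.4,-0,12.9,0   tcp [0.5587 0.1789 0.2057]
-26.66,0.12,16.8,-0,25.8,0   tcp [0.5552 0.0214 0.2051]
```

View pics/p.png

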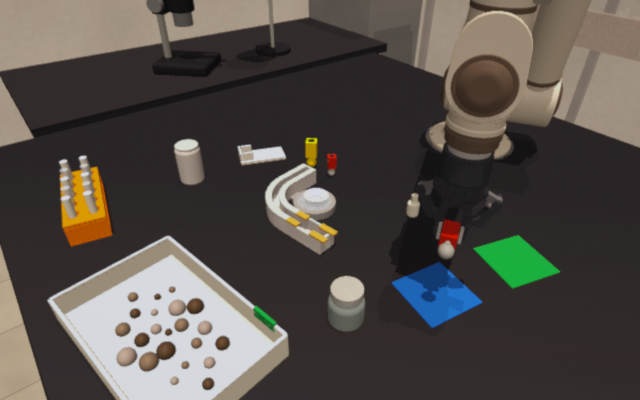

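{"fn": "arm_command", "kwargs": {
  "rows": [-1,0,0.6,0,1,0,-1,-3,0,1.9,0,2.9,0,-1,-5.5,0,3.5,0,5.3,0,-1,-8,0,5,0,7.7,0,-1,-10.5,0,6.6,0,10.2,0,-1,-13,0,8.2,0,12.6,0,-1,-15.5,0,9.8,0,15,0,-1,-18,0,11.3,0,17.4,0,-1,-20.5,0,12.9,0,19.8,0,-1,-23,0,14.5,0,22.2,0,-1,-25.2,0,15.9,0,24.4,0,-1,-26.6,0.1,16.8,0,25.8,0,-1]
}}

```text
time: 20.62
ee_pos: [0.5536, 0.0189, 0.2037]
tcp_rot: [-89.8, 0.1, 94.9]
wrist_force: [0.3, -0.2, -1.4]
opening: 0.0269
```

Run:
```python
from m import *
meas();
p0,R0=load(); s=np.array([-26.6,.1,16.8])/100
save(p0+R0.apply(s),R0*Ro.from_rotvec([0,25.8,0],degrees=True))
meas()
rows([((.5484,-.2937,.15),69.4,0)],commit=True)
```

```text
t 20.62 grasp [0.5534 0.0188 0.1497] psi 94.9 tiltfromvert 0.2 F [ 0.3 -0.2 -1.4] T [0.02 0.03 0.01] open 0.0269 q [ 2.   4.9 -1.1 84.2 -0.1 -2.9] cmd-meas mm [  8.5 317.6   2.5]
t 20.62 grasp [0.5534 0.0188 0.1497] psi 94.9 tiltfromvert 0.2 F [ 0.3 -0.2 -1.4] T [0.02 0.03 0.01] open 0.0269 q [ 2.   4.9 -1.1 84.2 -0.1 -2.9] cmd-meas mm [1.3 3.1 1.6]
-31.37,0.14,3.5,-0,25.8,-0   tcp [ 0.5484 -0.2937  0.204 ]
```

{"fn": "arm_command", "kwargs": {
  "rows": [-2.5,0,0.3,0,2,0,-1,-5.5,0,0.6,0,4.5,0,-1,-8.5,0,0.9,0,7,0,-1,-11.5,0,1.3,0,9.5,0,-1,-14.5,0,1.6,0,12,0,-1,-17.5,0,2,0,14.5,0,-1,-20.5,0,2.3,0,17,0,-1,-23.5,0,2.6,0,19.5,0,-1,-26.5,0,2.9,0,22,0,-1,-29,0.1,3.2,0,24,0,-1,-30.6,0.1,3.4,0,25.2,0,-1,-31.4,0.1,3.5,0,25.8,0,-1]
}}

```text
time: 21.62
ee_pos: [0.5471, -0.296, 0.2028]
tcp_rot: [-89.8, 0.1, 69.2]
wrist_force: [0.2, -0.8, -1.7]
opening: 0.0276
```

{"fn": "arm_command", "kwargs": {
  "rows": [0,0,0,0,0,0,-1,0,0,0,0,0,0,-1,0,0,0,0,0,0,-1]
}}

```text
time: 21.87
ee_pos: [0.5482, -0.2929, 0.2041]
tcp_rot: [-89.9, 0.1, 69.5]
wrist_force: [-0.1, 0.5, -1.5]
opening: 0.0272
```

Run:
```python
from m import *
meas()
from h import *
for c in('scene','top'):
    d=imaging.camera(c); cv2.imwrite(f"pics/r_{c}.png",d["pixels"])
    c0,r0=(210,90) if c=='scene' else (390,150)
    cv2.imwrite(f'pics/r_{c}z.png',cv2.resize(d['pixels'][r0:r0+100,c0:c0+100],None,fx=6,fy=6))
```

```text
t 21.87 grasp [ 0.5481 -0.293   0.1501] psi 69.5 tiltfromvert 0.1 F [-0.1  0.5 -1.5] T [-0.04 -0.01  0.01] open 0.0272 q [-28.1  14.1   9.4  85.4  -0.1  -7.6] cmd-meas mm [ 0.2 -0.7 -0.2]
```

View pics/r_scenez.png

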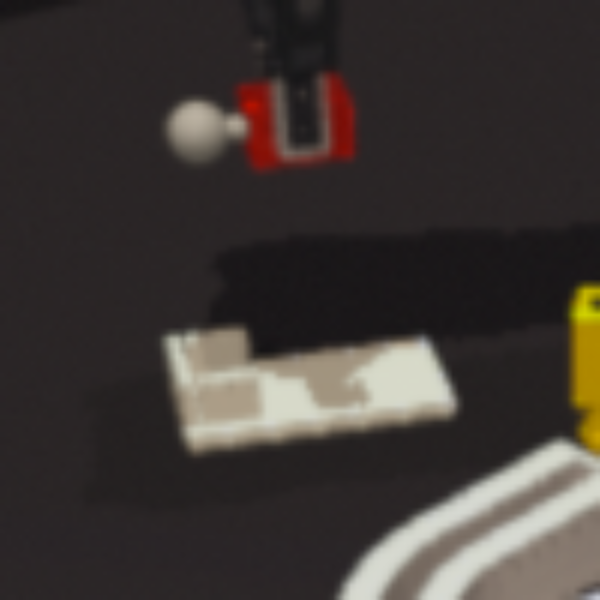

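View pics/r_topz.png

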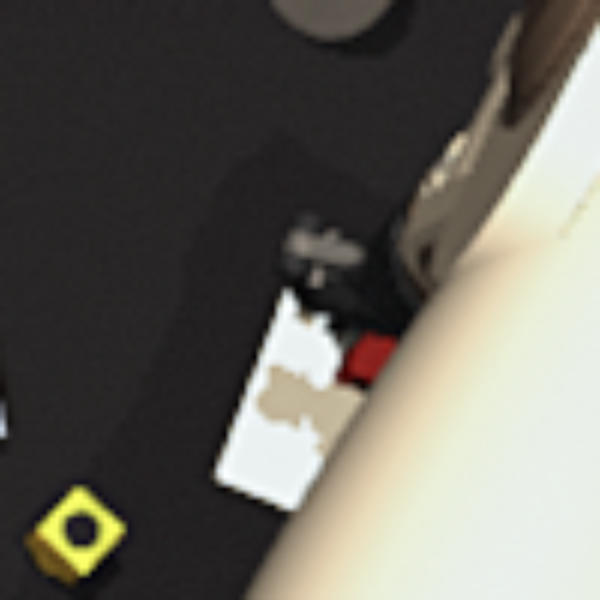

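Run:
```python
from h import *
import pickle
d=pickle.load(open('D0.pkl','rb'))['scene']
im=cv2.imread('pics/r_scene.png')[100:123,232:254].astype(int)
m=(abs(im[...,2]-im[...,0])<45)&(im.min(-1)>75)
mm=cv2.morphologyEx(m.astype(np.uint8),cv2.MORPH_OPEN,np.ones((5,5)))
ys,xs=np.nonzero(mm); print("ball px",xs.min()+232,xs.max()+232,ys.min()+100,ys.max()+100,"ctr",xs.mean()+232,ys.mean()+100)
B=np.array([.5871,-.3076,.1395]); print("pred",proj(d,B))
dd=np.array([.936,-.351,0])
print("per +5mm along d",proj(d,B+dd*.005),"per +5mm lateral",proj(d,B+np.array([.351,.936,0])*.005),"z",proj(d,B+[0,0,.005]))
```

```text
ball px 239 246 107 115 ctr 242.46268656716418 110.94029850746269
pred [[242.7833357  111.98236076]]
per +5mm along d [[240.84779147 112.21272388]] per +5mm lateral [[243.10699411 112.76618664]] z [[242.59357494 110.18502346]]
```

{"fn": "arm_command", "kwargs": {
  "rows": [-0.05,1,-0.03,0,0,0,-1,-0.09,2.5,-0.03,0,0,0,-1,-0.09,4,-0.03,0,0,0,-1,-0.09,5.5,-0.03,0,0,0,-1,-0.09,7,-0.03,0,0,0,-1,-0.09,8.2,-0.03,0,0,0,-1,-0.09,9,-0.03,0,0,0,-1,-0.09,9.4,-0.03,0,0,0,-1,-0.09,9.4,-0.03,0,0,0,-1,-0.09,9.4,-0.03,0,0,0,-1]
}}

```text
time: 22.8
ee_pos: [0.5481, -0.2951, 0.1107]
tcp_rot: [-89.9, 0.1, 69.4]
wrist_force: [0.2, 0.2, -1.1]
opening: 0.0271
```

Run:
```python
from m import *
meas()
from h import *
for c in('scene',):
    d=imaging.camera(c); cv2.imwrite(f"pics/s_{c}.png",d["pixels"])
    c0,r0=(225,110) if c=='scene' else (390,150)
    cv2.imwrite(f'pics/s_{c}z.png',cv2.resize(d['pixels'][r0:r0+70,c0:c0+80],None,fx=9,fy=9))
```

```text
t 22.8 grasp [ 0.548  -0.2952  0.0567] psi 69.4 tiltfromvert 0.1 F [ 0.2  0.2 -1.1] T [ 0.02  0.02 -0.02] open 0.0271 q [-28.3  15.5   0.7  75.3  -0.1  -7.6] cmd-meas mm [ 0.3  1.5 93.3]
```

View pics/s_scenez.png

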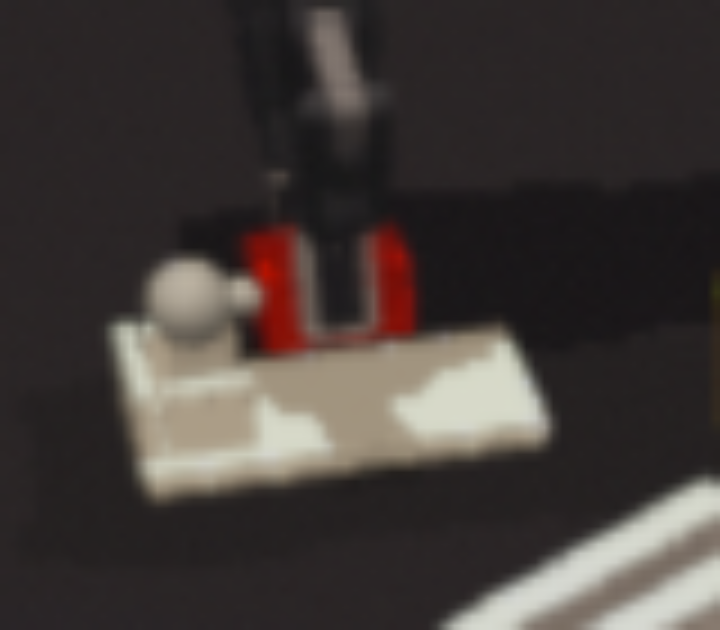

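{"fn": "arm_command", "kwargs": {
  "rows": [0.05,0.4,0,0,0,0,-1,0.05,0.8,0,0,0,0,-1,0.05,1.2,0,0,0,0,-1,0.05,1.6,0,0,0,0,-1,0.05,1.9,0,0,0,0,-1,0.05,1.9,0,0,0,0,-1]
}}

```text
time: 23.35
ee_pos: [0.5477, -0.2945, 0.0902]
tcp_rot: [-89.8, 0.1, 69.4]
wrist_force: [0.0, 0.4, -2.1]
opening: 0.0277
```

Run:
```python
from m import *
meas()
from h import *
for c in('scene',):
    d=imaging.camera(c); cv2.imwrite(f"pics/t_{c}.png",d["pixels"])
    c0,r0=(225,110) if c=='scene' else (390,150)
    cv2.imwrite(f'pics/t_{c}z.png',cv2.resize(d['pixels'][r0:r0+70,c0:c0+80],None,fx=9,fy=9))
```

```text
t 23.35 grasp [ 0.5475 -0.2945  0.0362] psi 69.4 tiltfromvert 0.2 F [ 0.   0.4 -2.1] T [-0.06  0.06  0.01] open 0.0277 q [-28.2  16.   -0.9  73.2  -0.1  -7.6] cmd-meas mm [  0.7   0.8 113.8]
```

View pics/t_scenez.png

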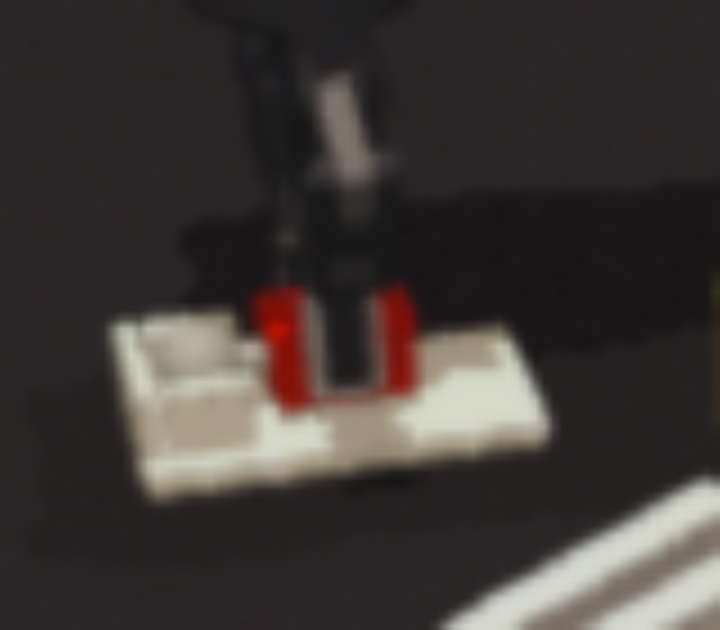

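Ball is down between the cheeks, no side force. Lowering in small steps to contact.

{"fn": "arm_command", "kwargs": {
  "rows": [0,0.1,0,0,0,0,-1,0,0.2,0,0,0,0,-1,0,0.3,0,0,0,0,-1,0,0.3,0,0,0,0,-1]
}}

```text
time: 23.73
ee_pos: [0.548, -0.2947, 0.0881]
tcp_rot: [-89.9, 0.1, 69.4]
wrist_force: [0.6, -0.2, -2.1]
opening: 0.0273
```

```bash
python3 -c "
from m import *
meas()"
```

```text
t 23.73 grasp [ 0.5479 -0.2947  0.0341] psi 69.4 tiltfromvert 0.1 F [ 0.6 -0.2 -2.1] T [-0.03  0.02 -0.06] open 0.0273 q [-28.2  16.1  -1.1  72.9  -0.1  -7.6] cmd-meas mm [  0.4   1.  115.9]
```

{"fn": "arm_command", "kwargs": {
  "rows": [0,0.1,0,0,0,0,-1,0,0.2,0,0,0,0,-1,0,0.2,0,0,0,0,-1]
}}

```text
time: 23.98
ee_pos: [0.5481, -0.2947, 0.0867]
tcp_rot: [-89.9, 0.1, 69.4]
wrist_force: [-1.4, 1.0, 2.9]
opening: 0.0274
```

```bash
python3 -c "
from m import *
meas()"
```

```text
t 23.98 grasp [ 0.548  -0.2948  0.0327] psi 69.4 tiltfromvert 0.1 F [-1.4  1.   2.9] T [0.17 0.24 0.05] open 0.0274 q [-28.2  16.1  -1.2  72.7  -0.1  -7.6] cmd-meas mm [  0.2   1.1 117.3]
```

{"fn": "arm_command", "kwargs": {
  "rows": [0,0,0,0,0,0,0.1,0,0,0,0,0,0,0.1,0,0,0,0,0,0,0.1,0,0,0,0,0,0,0.1,0,-1,0,0,0,0,0.1,0,-3,0,0,0,0,0.1,0,-5,0,0,0,0,0.1,0,-8,0,0,0,0,0.1,0,-11,0,0,0,0,0.1,0,-13,0,0,0,0,0.1,0,-13,0,0,0,0,0.1]
}}

```text
time: 24.9
ee_pos: [0.5494, -0.2952, 0.2225]
tcp_rot: [-90.4, 0.2, 69.4]
wrist_force: [0.0, -0.8, 0.6]
opening: 0.047
```

{"fn": "arm_command", "kwargs": {
  "rows": [4,0,2,0,0,0,0.1,8,0,5,0,0,0,0.1,12,0,9,0,0,0,0.1,16,0,12,0,0,0,0.1,19,0,14,0,0,0,0.1,20,0,15,0,0,0,0.1,20,0,15,0,0,0,0.1,20,0,15,0,0,0,0.1]
}}

```text
time: 25.57
ee_pos: [0.4779, -0.0528, 0.2168]
tcp_rot: [-90.0, 0.1, 69.6]
wrist_force: [0.3, -0.2, 0.0]
opening: 0.047
```

Run:
```python
from m import *
meas()
from lampfit import *
I={c:imaging.camera(c) for c in("scene","top")}
for c in I:
    cv2.imwrite(f"pics/u_{c}.png",I[c]["pixels"])
    c0,r0=(225,110) if c=='scene' else (405,175)
    cv2.imwrite(f'pics/u_{c}z.png',cv2.resize(I[c]['pixels'][r0:r0+70,c0:c0+80],None,fx=8,fy=8,interpolation=cv2.INTER_CUBIC))
q=fit(I,dict(scene=(235,135,290,175),top=(420,185,470,240)),.008,.036,(.546,-.294,np.radians(-20.6)))
print("ball est",q[:2]+.0425*np.array([np.cos(q[2]),np.sin(q[2])]))
w=cloud(I["top"]); hsv=cv2.cvtColor(I["top"]["pixels"],cv2.COLOR_BGR2HSV)
m=((hsv[...,0]<8)|(hsv[...,0]>172))&(hsv[...,1]>150)&(hsv[...,2]>70); m[:,:420]=0
print("red z",np.percentile(w[m][:,2],[10,50,90]))
import pickle
D=pickle.load(open("D0.pkl","rb"))
for t in("dish","vial","jar","can"):
    for c in("top","scene"): print(t,c,[(round(r["conf"],2),[round(float(x)) for x in r["location"]]) for r in models.spot_point(t,c)][:1])
```

```text
t 25.57 grasp [ 0.4778 -0.0529  0.1628] psi 69.6 tiltfromvert 0.1 F [ 0.3 -0.2  0. ] T [-0.02 -0.05  0.02] open 0.047 q [-6.3 -5.3 -9.8 85.5 -0.1 14.1] cmd-meas mm [  70.5 -240.9  -12.8]
['scene'] [ 0.5436 -0.3013] -20.2 0.101
['top'] [ 0.5496 -0.2962] -26.2 0.224
['scene', 'top'] [ 0.5471 -0.2973] -21.2 0.425
ball est [ 0.58669559 -0.31262691]
red z [0.03200208 0.03638228 0.04153147]
dish top [(0.64, [348, 204])]
dish scene [(0.8, [314, 202])]
vial top [(0.46, [285, 264])]
vial scene [(0.48, [412, 212])]
jar top [(0.58, [248, 149])]
jar scene [(0.73, [344, 318])]
can top [(0.86, [444, 147])]
can scene [(0.64, [194, 180])]
```

View pics/u_scenez.png

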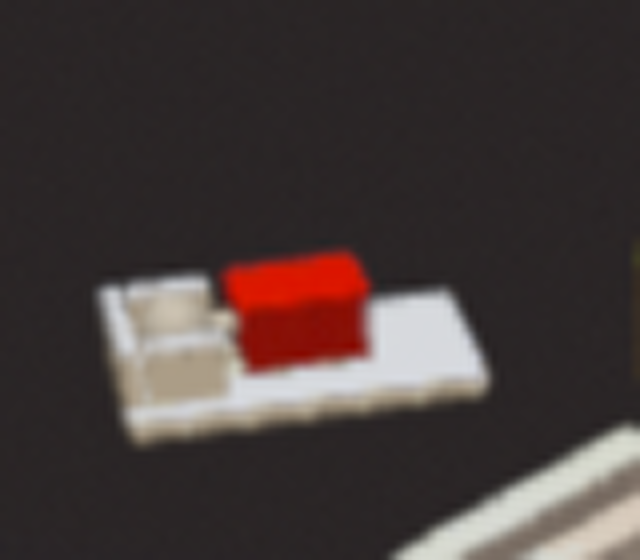

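View pics/u_topz.png

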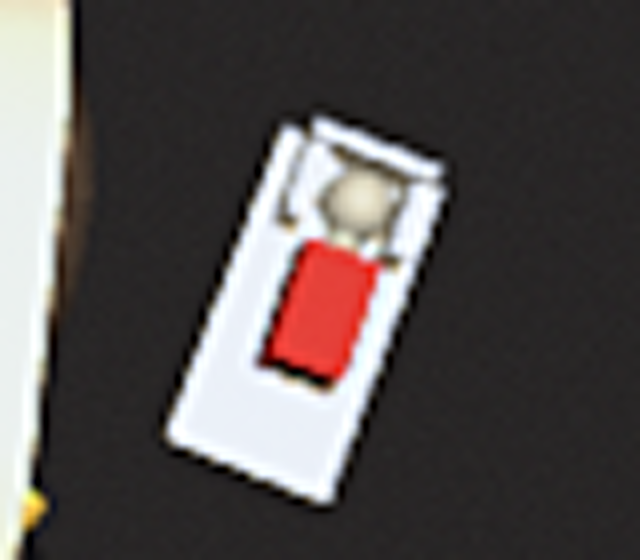

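View pics/u_scene.png

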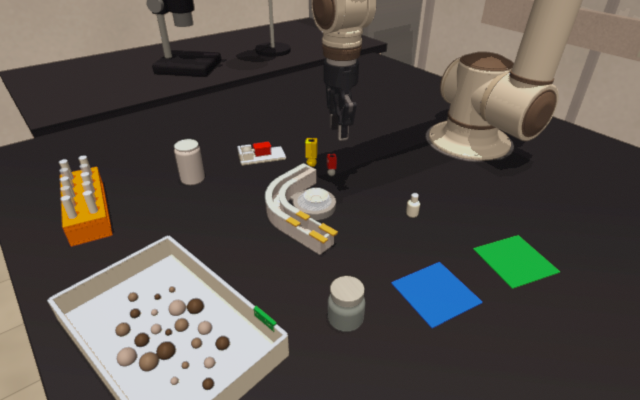

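```bash
python3 -c "
from workcell import bot
print(bot.job_done())"
```

```text
the job is handed in; nothing more can be done
None
```

The red lamp is in the white cradle, ball between the cheeks and body flat on the base. I handed the job in at about 26 s of the 64 s allowed; no verdict was reported.

1. **Rail:** I gripped the lamp in the rail and pushed it round the bend. Wrist force stayed at about 2 N at the checks on the way.
2. **Exit gap:** From the images I put the gap's centre at about y = 68 mm along the rail and stopped there. A 6 mm test lift met no resistance where the lips would have jammed the ball, so I lifted the lamp straight out.
3. **Mat:** I laid the lamp on its side on the blue mat and let go of it.
4. **Cradle:** I took it again across its body with the gripper vertical and lowered it into the cradle. It touched down at the predicted height (grasp point 32.7 mm, expected 32.6 mm), then I let go and moved clear.

**Last checks:**
- Both camera views show the ball between the cheeks and the body flat. The body's top measures 36 mm high, as it should.
- The dish, vial, jar and can stand within a few pixels of where they started. The largest shift was 6 pixels (the dish, top view), which I judged by eye to be network noise.
- The final image fits placed the ball 2 to 6 mm from the seat point. The two cameras disagreed by about 8 mm on the body's position and 6° on its direction. By the arm's own position when I let go, the ball was within about 1 mm of the seat.

**Other things that differed from plan:**
- The arm overshot by more than 1 cm while carrying the lamp to the mat. It settled at once and the lamp stayed in the grip.
- The gripper drifted about 2 mm along the rail during the test lift. I did not find the cause.

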